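Load the laser-marking pallet with an opener and a pen

TASK

Load the marking pallet with the next gift set. Hook the red bottle opener onto the pallet's T-headed stud by tilting its oblong eye past the wide head, then let it down flat and square on the black rest, its eye centred on the stud so that both ends of the head cover it and it cannot lift off. Press the blue pen down into the two spring clips until it snaps fully home, centred between them with its writing tip towards the stud's end of the pallet; let go of both and leave the other things on the bench where they are.

Things in the scene. Friction and masses are not known exactly. Their poses are not given: they have to be found in the camera images.
- pallet: perforated aluminium marking pallet fixed to the bench, 230 x 230 x 12 mm; origin at the centre of its underside, z up. The opener's black rest (at y = +52 mm) and the pen clips (at y = -52 mm) both run along its x axis, which points away from the robot; the stud is at the -x end. Place and yaw (to about 0.25 rad) vary
- stud_seat (a point): point on the stud's axis at the top face of the black rest, 40 mm above the bench, at pallet (-55, +52) mm; axes as the pallet's. The rest is a block 30 mm wide, narrower than the opener so that fingers fit beside it, standing 28 mm above the pallet; it reaches from 38 mm on the -x side of this point to 108 mm on its +x side
- stud_head (a point): centre of the top of the steel stud's T-shaped head, 23 mm above the rest; axes as the pallet's. Head 48 mm long (along the pallet's x) x 13 mm wide x 5 mm thick, ends rounded; round neck below it 10 mm thick, 18 mm from the rest to the head's underside
- opener_centre (a point): centre of the red bottle-opener blank, half-way up its 5 mm thickness: flat aluminium bar 160 mm long (x) x 44 mm wide (y), rounded corners, about 85 g. x runs from the eye end to the tail, which has an 18 mm finger hole; z is up. Loaded, its x points the same way as the pallet's x
- opener_eye (a point): centre of the opener's oblong eye, half-way through the thickness, at x = -49 mm from the opener's centre; axes as the opener's. Eye 38 mm long (x) x 20 mm wide, corners rounded 4 mm; 12 mm of metal at the eye end and on each side of it. Loaded, this point is on the stud's axis, 2.5 mm above stud_seat
- opener: the opener; origin under its centre. Its eye is shorter than the stud's head, so it cannot pass level. With the eye end tilted down 25 to 30 degrees, that end goes down past the head's -x end and is drawn under the head up to the neck (towards +x); then the tail is lowered past the head's +x end and the eye slid back to the middle
- opener_stand: grey plastic stand fixed to the bench, base 135 x 75 x 6 mm, with a black rubber rib 110 x 28 mm along its x whose top is 30 mm above the bench; the opener lies flat on it, overhanging the rib by 8 mm on each side. Origin under its centre. It and the pen's stand swap sides (left or right of the pallet)
- pen_centre (a point): centre of the blue metal pen, on its axis half-way along: 140 mm long, round barrel 13 mm thick from x = -46 to +59 mm, steel nose cone, push button and pocket clip at the other end, about 32 g. x runs from the writing tip to the push button. It starts level, its axis 25 mm above the bench
- pen_tip (a point): the pen's writing tip, on its axis at x = -70 mm from its centre
- pen: the pen; origin at its centre
- pen_stand: grey plastic stand fixed to the bench, base 135 x 75 x 6 mm, with two V-notched posts at x = -40 and +40 mm in which the pen lies; the 70 mm between the posts is free for fingers. Origin under its centre
- pen_seat (a point): the pen's centre when home in the clips: 42 mm above the bench, at pallet (0, -52) mm; axes as the pallet's. Two clips at x = -36 and +36 mm, 12 mm wide, the 60 mm between them free for fingers down to 24 mm below this point
- finger_al (a joint): one of the four like clip fingers (the +y one of the clip at x = -36 mm): 0 rad shut, about 0.1 rad as the pen passes, then back near 0. Fingers are flared at the top, 12 mm above the pen's axis; throat 9 mm. Pushing the pen straight down with about 5 to 15 N in all spreads them; they snap shut over it as it meets a rubber saddle
- tub: round white plastic tub of split rings, 104 mm across, 40 mm tall; origin under its centre
- mouse: black computer mouse, about 105 mm long, 36 mm tall, on a round magenta mat; origin under its centre
- marker: black felt marker with a green cap, 130 mm long, 16 mm thick, lying on the bench; origin at mid-length on the bench
- screwdriver: screwdriver with a yellow handle, 190 mm long, lying on the bench
- calliper: steel calliper with a black slide housing, 225 mm long, 12 mm high, lying beyond the pallet
- steel_block: dark steel block 75 x 45 x 30 mm; origin under its centre
- cleaner: white cleaner bottle, 60 mm across, 150 mm tall, blue cap, standing; origin under its centre
There are look-alikes about, which are no part of the job. Of the things like the opener, leave any that is green; of the rest the larger one is meant.

How it is judged (in metres and radians):
At the end, for the whole second after the job is handed in: Opener flat (0.06 rad) on its rest under the stud's head, eye within 5 mm of the stud axis lengthwise and 5.5 mm across, in line with the pallet within 0.12 rad. Pen home in both clips within 3 mm, centred within 12 mm, in line within 0.06 rad, tip to the stud's end. Both let go and at rest (x of opener_eye in the frame of stud_seat between -0.005 and 0.005 m and y of opener_eye in the frame of stud_seat between -0.0055 and 0.0055 m and z of opener_eye in the frame of stud_seat between 0 and 0.005 m and x of opener_centre in the frame of stud_seat between 0.04 and 0.06 m and angle between opener_centre's own z axis and vertical below 0.06 rad and angle between the x axis of opener_centre and the x axis of pallet, either way round below 0.12 rad and x of pen_centre in the frame of pen_seat between -0.012 and 0.012 m and y of pen_centre in the frame of pen_seat between -0.003 and 0.003 m and z of pen_centre in the frame of pen_seat between -0.003 and 0.003 m and angle between the x axis of pen_centre and the x axis of pallet, either way round below 0.06 rad and x of pen_tip in the frame of pen_seat between -0.09 and -0.05 m and linear speed of each of opener, pen below 0.01 m/s); the robot touches nothing.
It fails at once if another thing on the bench is moved by more than 20 mm (distance of any of tub, mouse, marker, screwdriver, calliper, steel_block, cleaner from where it was at the start of the episode above 0.02 m).
It also fails if it takes over 62 s, if anything falls off the work surface, if the arm or the gripper's body presses on something with over 40 N, if the wrist force passes 120 N, or if a joint passes its speed limit or range.

ROBOT

A 7-joint arm with a two-finger parallel gripper is mounted at the origin on the work surface. World frame = base frame: x ahead of the robot, y to its left, z up, the work surface at z = 0. Lengths are in mm, angles in rad, forces in N, time in s.
With the tool pointing down it reaches from about 425 to 800 mm from the base axis. Payload 8.3 kg.
Tool frame: the origin (TCP) lies at the very end of the fingers, on their centre line; the grasp point (between the pads) lies 19 mm behind it; z points along the fingers, x is the direction in which the jaws open and shut, and the axes are right-handed (so a half turn about z gives the same grasp; the last joint's range is limited). The gripper opens to 85 mm and grips with 20 to 120 N. Pads are 22 mm wide; open, the fingers measure 114 mm over their backs; the gripper's body (76 mm by 85 mm) begins 54 mm behind the grasp point. The pads swing forward as they close: fully open they stand 13 mm farther back than shut.
Start: joints at [1.25, 0.383, 0.016, 1.37, -0.006, 1.388, -0.046], TCP at [159.385, -604.317, 231.279] pointing down, gripper open.
Joint ranges: [-2.95, 2.95], [-0.25, 2.06], [-1.52, 1.56], [0.18, 2.33], [-1.44, 4.58], [0.02, 2.06], [-3.01, 3.01]. Speed limits (rad/s): [2.39, 2.39, 3.01, 3.01, 3.14, 3.14, 3.14].

INTERFACE

Orientations are given as [roll, pitch, yaw] about the fixed x, y, z axes, in that order (R = Rz(yaw) Ry(pitch) Rx(roll)).
In Python, from plant import sense, capture, finish_job gives the robot as it stands.
- The arm moves only by the tool step_arm, never from a script. Its argument "moves" is a list that holds one entry, the list of rows, each a list of 7 numbers: the shift along the tool's x, y, z in mm, then the turn, a rotation vector about the tool's x, y, z in rad, then the closure, from 0 (fully open) to 1 (shut). A call has 1 to 10 rows; each row is the pose to reach, as a shift and turn from the pose commanded when the call began, along the tool's axes at that moment; what a row does not reach only later rows make up. A row lasts 1/10 s, in which the tool goes at most 50 mm and 8.59 degrees, less where a joint would pass 70% of its speed; a pose out of reach is approached as far as the arm can. A call with a gripper value outside its range is refused whole. The fingers move at their own pace and stop on an object; the grip force is fixed at half the most. Time passes only in rows, so rows that repeat a pose let the fingers close. It gives the time, the measured TCP pose, the force and the opening at its end, in the units of the state.
- sense(): the state, without advancing time (a new reading comes with each control period).
- capture(name): name is "scene" or "top"; returns a dict with "frame" (384x512x3 uint8, red, green, blue), "mtx" (3x3 intrinsics, pixels), "rvec" (rotation vector, rad) and "tvec" (3), from world to camera coordinates, as OpenCV has them. Camera axes: x right, y down, z forward; pixel columns grow to the right and rows downward; lengths in mm; the calibration is good to about 2 mm. A picture is of the moment at which its call begins. There is no depth.
- finish_job(): hands the job in, once; it reports no verdict.
The state is a dict: "time": time; "joints": joint angles; "qvel": joint speeds; "tau": joint torques, N m; "ee_pos": TCP position; "tcp_rot": TCP orientation; "force": force on the tool from outside, world axes, zero at the start; "moment": the same for the moment, N m; "opening": opening from 0.0 (shut) to 1.0 (fully open).
Only numpy, scipy, OpenCV 4.12 (cv2) and the standard library are available. Lean on these libraries where they do the work, as an engineer would, in place of code of your own. Each camera call takes 0.05 s, during which the arm holds its last target.

## Working session

There is one attempt and no reset: what is moved stays moved. The work goes in short steps, Python scripts to look and compute and a tool call to move; the robot and the scene stay as the last step left them, time stands still between calls to the robot, and variables do not carry over. Pictures are saved under pics/ and viewed, and the job is handed in when it is done.

Besides the shell and the picture viewer there is one more tool, called after ">>>" as a command line: name --argument value ..., lists and objects as JSON in quotes. step_arm: Moves the arm, as the interface text tells. Its arguments: {"type":"object","properties":{"moves":{"type":"array"}},"required":["moves"]}

```bash
ls; mkdir -p pics; cat > h.py <<'E'
import numpy as np,cv2
from plant import sense,capture,finish_job
def shot(n,f):
    c=capture(n); cv2.imwrite('pics/'+f+'.png',cv2.cvtColor(c['frame'],cv2.COLOR_RGB2BGR)); np.savez('pics/'+f+'.npz',**{k:np.array(v) for k,v in c.items()}); return c
def load(f): return dict(np.load('pics/'+f+'.npz'))
def ray(c,u,v,z):
    R=cv2.Rodrigues(np.array(c['rvec'],float))[0]; t=np.array(c['tvec'],float).ravel(); K=np.array(c['mtx'])
    d=R.T@np.linalg.inv(K)@np.array([u,v,1.]); o=-R.T@t
    return o+d*(z-o[2])/d[2]
def proj(c,P):
    return cv2.projectPoints(np.array(P,float).reshape(-1,3),np.array(c['rvec'],float),np.array(c['tvec'],float),np.array(c['mtx'],float),None)[0].reshape(-1,2)
def crop(f,o,x0,y0,x1,y1,s):
    im=cv2.imread('pics/'+f+'.png')[y0:y1,x0:x1]; cv2.imwrite('pics/'+o+'.png',cv2.resize(im,None,fx=s,fy=s,interpolation=cv2.INTER_CUBIC))
E
python3 - <<'E'
from h import *
for n in('scene','top'):
    c=shot(n,n+'0'); R=cv2.Rodrigues(np.array(c['rvec'],float))[0]; print(-R.T@np.array(c['tvec']).ravel(), c['mtx'],R)
    im=cv2.imread('pics/'+n+'0.png'); cv2.imwrite('pics/'+n+'0b.png',cv2.resize(im,(800,600),interpolation=cv2.INTER_CUBIC))
print(sense())
E
```

```text
pics
[1223.32128107  585.70621089  975.39365561] [[423.84963857   0.         253.95760317]
 [  0.         423.84963857 195.22637314]
 [  0.           0.           1.        ]] [[-0.63637059  0.77136898  0.00472973]
 [ 0.52175964  0.43494564 -0.73388635]
 [-0.56815434 -0.4645559  -0.67925581]]
[ 282.53041831  -23.40998979 1257.67792354] [[365.92605617   0.         258.56561303]
 [  0.         365.92605617 192.87064039]
 [  0.           0.           1.        ]] [[ 0.00593181 -0.99958509  0.02818611]
 [-0.98626323 -0.01050108 -0.1648471 ]
 [ 0.16507469 -0.02682108 -0.98591631]]
{'time': 0.1, 'joints': array([ 1.25009216,  0.38421045,  0.01639289,  1.37105593, -0.00630885,
        1.38818789, -0.04650242]), 'qvel': array([ 2.25484933e-03, -2.28483013e-03, -9.90301251e-06, -2.44585615e-03,
       -7.13468366e-04, -8.85018347e-04,  4.61589771e-04]), 'tau': array([ 4.73211825e-03, -6.29127574e+01,  8.48572031e-01, -3.72757924e+01,
        1.69924734e-02,  1.04700518e-02, -7.94123389e-05]), 'ee_pos': array([ 159.26235519, -603.89840582,  230.34074536]), 'tcp_rot': array([ 3.14156599e+00,  1.81212848e-03, -1.31294940e+00]), 'force': array([ 0.09116125,  1.16658592, -0.03324058]), 'moment': array([ 0.00208269,  0.00091342, -0.05312565]), 'opening': 1.004745646760902}
```

View pics/scene0b.png

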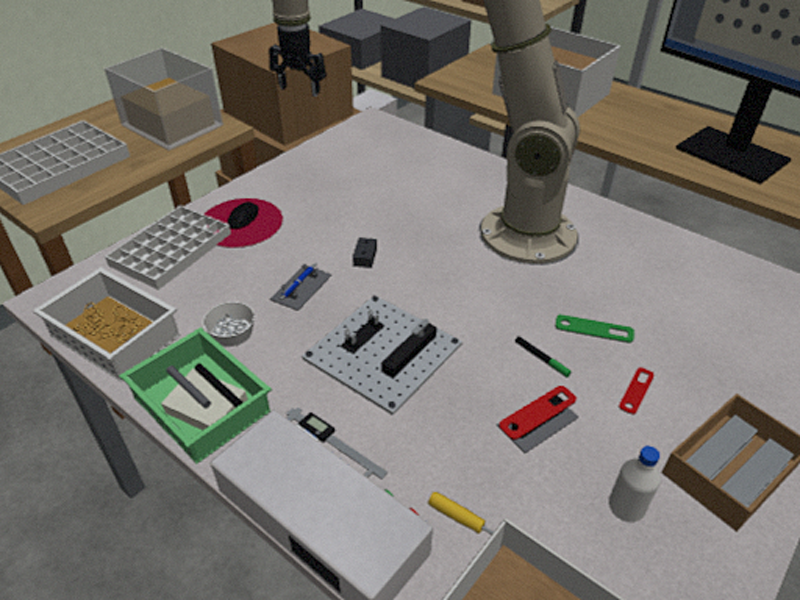

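View pics/top0b.png

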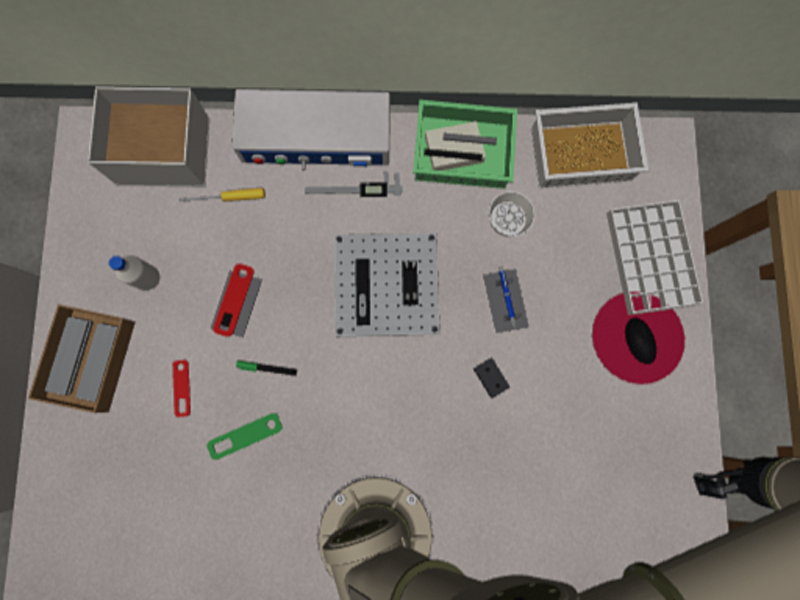

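Opener is at the left (its eye end towards the robot), pen at the right, and the pallet is in the middle. I'll enlarge them next.

```bash
python3 - <<'E'
from h import *
crop('top0','t_op',125,160,185,225,9)
crop('top0','t_pal',205,140,290,225,7)
crop('top0','t_pen',300,160,345,220,10)
crop('scene0','s_pal',185,180,305,270,6)
crop('scene0','s_op',305,235,385,295,8)
crop('scene0','s_pen',165,160,220,205,10)
E
```

```text
(no output)
```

View pics/t_op.png

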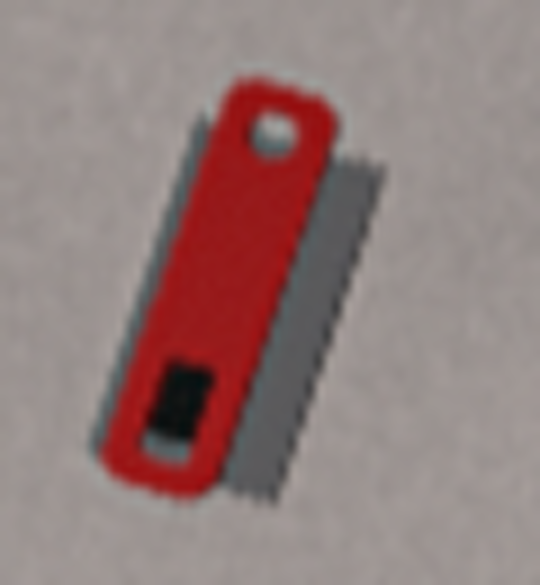

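View pics/t_pal.png

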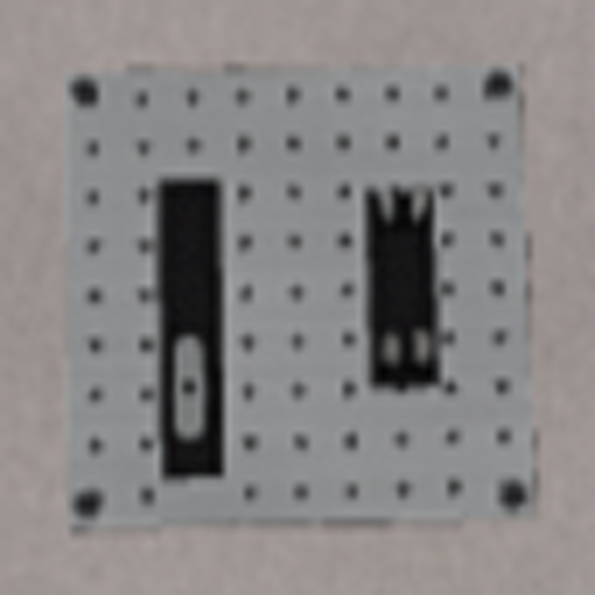

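View pics/t_pen.png

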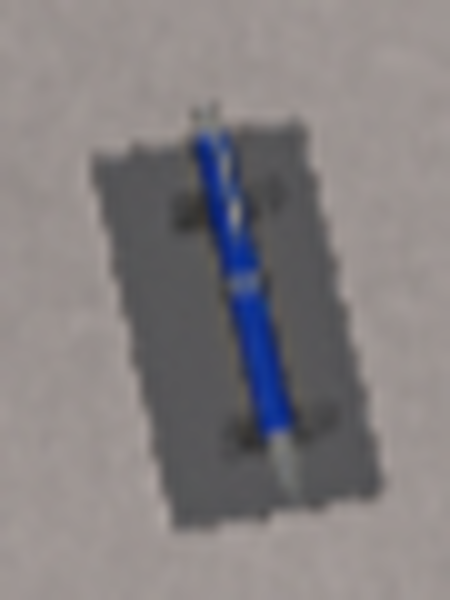

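View pics/s_pal.png

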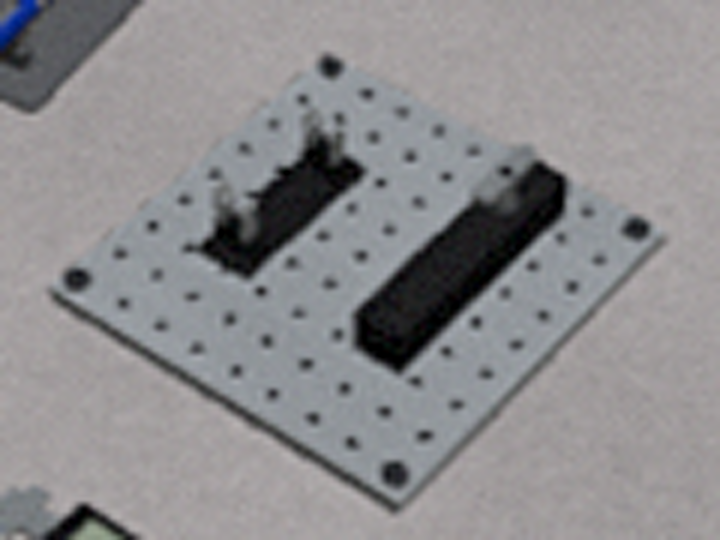

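View pics/s_op.png

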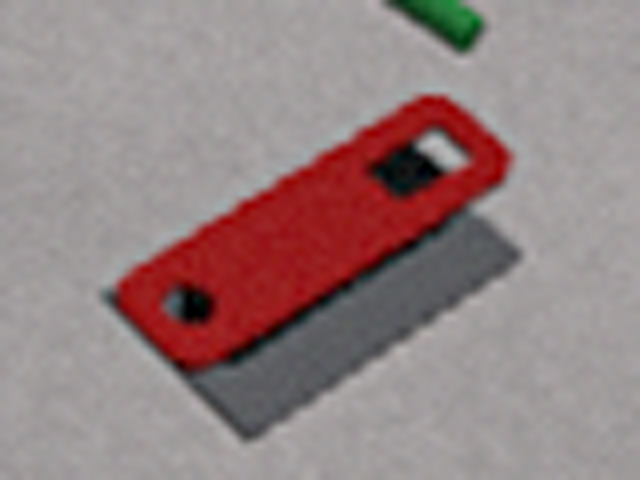

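View pics/s_pen.png

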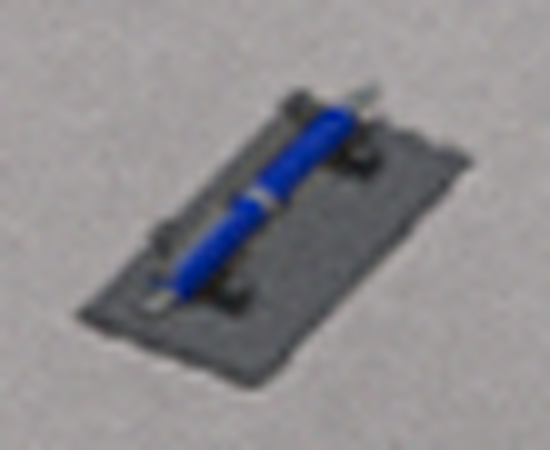

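```bash
cat > fit.py <<'E'
from h import *
from scipy.optimize import least_squares
T=load('top0');S=load('scene0')
def o(p,x0,y0,s): return np.array([x0+(p[0]+.5)/s-.5,y0+(p[1]+.5)/s-.5])
tp=lambda a,b:o((a,b),205,140,7); sp=lambda a,b:o((a,b),185,180,6)
to=lambda a,b:o((a,b),125,160,9); so=lambda a,b:o((a,b),305,235,8)
tn=lambda a,b:o((a,b),300,160,10); sn=lambda a,b:o((a,b),165,160,10)
def fit(obs,x0):
    # obs: (cam,px,func(params)->local pt)
    def res(p):
        c,s=np.cos(p[2]),np.sin(p[2]); r=[]
        for cam,px,f in obs:
            l=f(p); P=[p[0]+c*l[0]-s*l[1],p[1]+s*l[0]+c*l[1],l[2]]
            r+=list(proj(cam,P)[0]-px)
        return np.array(r)
    q=least_squares(res,x0); return q.x,res(q.x).reshape(-1,2).round(2)
def both(name,A,B,x0):
    for n,ob in(('top',A),('scene',B),('both',A+B)):
        x,r=fit(ob,x0); print(name,n,x.round(4)); print(r.tolist())
# +x is up in top image, +y left
b=lambda sx,sy:(lambda p:(sx*p[3],sy*p[3],12.5))
A=[(T,tp(84,93),b(1,1)),(T,tp(498,85),b(1,-1)),(T,tp(88,502),b(-1,1)),(T,tp(513,494),b(-1,-1))]
B=[(S,sp(330,66),b(-1,-1)),(S,sp(77,279),b(1,-1)),(S,sp(637,229),b(-1,1)),(S,sp(395,474),b(1,1))]
both('pallet',A,B,[560,0,0,104])
# opener: hole & eye, corners; z=35 top
pt=lambda x,y,z=35.:(lambda p:(x,y,z))
A=[(T,to(274,132),lambda p:(p[3],0,34.)),(T,to(262,78),pt(80,0)),(T,to(178,410),lambda p:(-49,0,33.)),(T,to(160,494),pt(-80,0)),
 (T,to(176,260),pt(0,22)),(T,to(274,290),pt(0,-22))]
B=[(S,so(188,303),lambda p:(p[3],0,34.)),(S,so(420,162),lambda p:(-49,0,34.)),(S,so(155,328),pt(80,0)),(S,so(475,130),pt(-80,0))]
both('opener',A,B,[560,250,-.2,62])
A=[(T,tn(290,498),pt(-70,0,25)),(T,tn(206,110),pt(70,0,25)),(T,tn(278,432),pt(-46,0,27)),(T,tn(211,137),pt(59,0,27))]
B=[(S,sn(372,88),pt(-70,0,25)),(S,sn(150,303),pt(70,0,25)),(S,sn(343,115),pt(-46,0,27)),(S,sn(178,285),pt(59,0,27))]
both('pen',A,B,[540,-300,.1,0])
E
python3 fit.py
```

```text
pallet top [ 5.319399e+02 -1.655240e+01  3.250000e-02  1.035452e+02]
[[0.13, -0.13], [-0.04, -0.04], [0.03, 0.21], [-0.12, -0.04]]
pallet scene [ 5.314202e+02 -1.726100e+01  3.410000e-02  1.039518e+02]
[[0.08, 0.0], [-0.0, 0.07], [-0.02, -0.1], [-0.05, 0.02]]
pallet both [ 5.317759e+02 -1.683590e+01  3.330000e-02  1.037127e+02]
[[0.14, -0.1], [0.06, -0.07], [0.09, 0.33], [0.03, 0.03], [0.15, 0.18], [0.12, 0.16], [-0.07, 0.06], [-0.07, 0.08]]
opener top [ 4.905875e+02  3.122855e+02 -2.170000e-01  5.978980e+01]
[[-1.22, -0.35], [1.63, -0.07], [0.78, -0.22], [0.07, -0.62], [-1.55, 0.84], [0.28, 0.42]]
opener scene [ 4.882143e+02  3.126466e+02 -2.683000e-01  6.057120e+01]
[[0.24, 0.39], [-0.09, 0.07], [-0.91, 0.37], [0.81, -0.99]]
opener both [ 4.896666e+02  3.124827e+02 -2.461000e-01  6.004350e+01]
[[-0.78, -0.03], [2.22, 0.36], [0.29, -0.04], [-0.68, -0.51], [-1.57, 0.93], [0.16, 0.87], [0.39, 0.92], [-0.68, 0.1], [-0.81, 1.12], [0.05, -1.1]]
pen top [ 5.020221e+02 -2.829933e+02  1.920000e-01  0.000000e+00]
[[0.11, 0.35], [-0.16, -0.29], [-0.07, 0.01], [0.12, -0.07]]
pen scene [ 5.014053e+02 -2.829700e+02  2.132000e-01  0.000000e+00]
[[0.66, -1.05], [0.26, 0.92], [-0.17, -0.37], [-0.72, 0.32]]
pen both [ 5.017403e+02 -2.829005e+02  2.014000e-01  0.000000e+00]
[[0.28, 0.39], [-0.37, -0.18], [0.03, 0.06], [-0.06, 0.04], [0.8, -0.92], [-0.0, 0.9], [-0.09, -0.27], [-0.95, 0.31]]
```

Pallet and pen agree well between views. I'll fit the opener by its silhouette.

```bash
cat > op.py <<'E'
from h import *
from scipy.optimize import minimize
def rr(L,W,r,n=6,cx=0):
    P=[]
    for sx,sy,a0 in((1,1,0),(-1,1,90),(-1,-1,180),(1,-1,270)):
        for a in np.radians(np.linspace(a0,a0+90,n)): P.append((cx+sx*(L/2-r)+r*np.cos(a),sy*(W/2-r)+r*np.sin(a)))
    return np.array(P)
OUT=rr(160,44,12);EYE=rr(38,20,4,cx=-49)
HOLE=np.array([(60+9*np.cos(a),9*np.sin(a)) for a in np.linspace(0,6.28,20)])
def W(P,p,z): 
    c,s=np.cos(p[2]),np.sin(p[2]); return np.c_[p[0]+c*P[:,0]-s*P[:,1],p[1]+s*P[:,0]+c*P[:,1],np.full(len(P),z)]
def render(cam,p,zt,k,box):
    x0,y0,x1,y1=box; f=lambda P,z:np.round((((proj(cam,W(P,p,z))-[x0,y0]+.5)*k-.5))*16).astype(np.int32)
    m=np.zeros(((y1-y0)*k,(x1-x0)*k),np.uint8)
    for z in (zt,zt-5): cv2.fillPoly(m,[cv2.convexHull(f(OUT,z))],255,shift=4)
    for H in(EYE,HOLE):
        a=np.zeros_like(m);b=np.zeros_like(m);cv2.fillPoly(a,[f(H,zt)],255,shift=4);cv2.fillPoly(b,[f(H,zt-5)],255,shift=4);m[(a&b)>0]=0
    return cv2.resize(m,(x1-x0,y1-y0),interpolation=cv2.INTER_AREA)/255.
def redness(cam,box):
    x0,y0,x1,y1=box; f=cam['frame'][y0:y1,x0:x1].astype(float); r=f[...,0]-np.maximum(f[...,1],f[...,2])
    return np.clip(r/np.percentile(r,95) if 0 else r/120.,0,1)
def fitop(cams,p0,zt=35.):
    D=[(c,redness(c,b),b) for c,b in cams]
    def cost(p): return sum(((render(c,p,zt,6,b)-m)**2).sum() for c,m,b in D)
    s=np.array([[0,0,0],[6,0,0],[0,6,0],[0,0,.08]])+p0
    q=minimize(cost,p0,method='Nelder-Mead',options=dict(initial_simplex=s,xatol=.02,fatol=1e-3)); return q.x,q.fun
if __name__=='__main__':
    T=load('top0');S=load('scene0'); tb=(125,160,185,225);sb=(305,235,385,295)
    print(redness(T,tb).max(),redness(S,sb).max())
    for c in([(T,tb)],[(S,sb)],[(T,tb),(S,sb)]): print(fitop(c,np.array([489.6,312.,-.24])))
E
python3 op.py
```

```text
1.0 1.0
(array([ 4.88588496e+02,  3.12633510e+02, -2.70985309e-01]), np.float64(18.73265186466744))
(array([ 4.87543397e+02,  3.12193940e+02, -2.73863734e-01]), np.float64(14.368743031526334))
(array([ 4.88240720e+02,  3.12110151e+02, -2.73175503e-01]), np.float64(39.653705545943865))
```

```bash
cat > mv.py <<'E'
from h import *
from scipy.spatial.transform import Rotation as Ro
PAL=(531.7,-17.0,.0333); OPN=(488.1,312.3,-.273); PEN=(501.7,-283.,.197)
def Rt(yaw,th=0): return Ro.from_euler('z',yaw)*Ro.from_euler('y',-th)*Ro.from_euler('z',-np.pi/2)*Ro.from_euler('x',np.pi)
def p2w(pose,l):
    c,s=np.cos(pose[2]),np.sin(pose[2]); return np.array([pose[0]+c*l[0]-s*l[1],pose[1]+s*l[0]+c*l[1],l[2]])
def go(pos,yaw,th=0):
    s=sense(); R=Ro.from_euler('xyz',s['tcp_rot']); d=R.inv().apply(np.array(pos)-s['ee_pos']); w=(R.inv()*Rt(yaw,th)).as_rotvec()
    print('shift',d.round(1),'rot',w.round(3),'rows',max(np.linalg.norm(d)/50,np.degrees(np.linalg.norm(w))/8.59).round(1))
def st():
    s=sense(); print(round(s['time'],2),s['ee_pos'].round(1),s['tcp_rot'].round(3),'F',s['force'].round(1),'M',s['moment'].round(2),'op',round(s['opening'],3))
E
python3 - <<'E'
from mv import *
go([PEN[0],PEN[1],110],PEN[2]); print(p2w(PAL,(-55,52,40)),p2w(PAL,(0,-52,42)))
E
cat > path.py <<'E'
import numpy as np,heapq
xs=np.arange(-40,41,1.);zs=np.arange(1,71,1.);ths=np.radians(np.arange(0,45,1.5))
boxes=[(-5,5,0,18.),(-24,24,18,23.),(-38,108,-28,-1.5)]
g=lambda a,b,n:np.linspace(a,b,n)
def slab(a,b):
    n=int(max(5,(b-a)/3));return np.r_[np.c_[g(a,b,n),np.full(n,2.5)],np.c_[g(a,b,n),np.full(n,-2.5)],np.c_[np.full(3,a),g(-2,2,3)],np.c_[np.full(3,b),g(-2,2,3)]]
SL=[(-31,-19),(19,80)]
SP=np.r_[slab(*SL[0]),slab(*SL[1])]
BP=np.concatenate([np.r_[np.c_[g(a,b,8),np.full(8,d)],np.c_[g(a,b,8),np.full(8,c)],np.c_[np.full(5,a),g(c,d,5)],np.c_[np.full(5,b),g(c,d,5)]] for a,b,c,d in boxes])
def sd(P,a,b,c,d):
    dx=np.maximum(a-P[...,0],P[...,0]-b);dz=np.maximum(c-P[...,1],P[...,1]-d)
    return np.hypot(np.maximum(dx,0),np.maximum(dz,0))+np.minimum(np.maximum(dx,dz),0)
C=np.zeros((len(xs),len(zs),len(ths)))
for k,t in enumerate(ths):
    a=np.array([np.cos(t),np.sin(t)]);n=np.array([-np.sin(t),np.cos(t)])
    E=np.stack(np.meshgrid(xs,zs,indexing='ij'),-1)[:,:,None]
    P=E+SP[:,:1]*a+SP[:,1:]*n
    c=np.min([sd(P,*b).min(-1) for b in boxes],0)
    Q=BP-E; L=np.stack([Q@a,Q@n],-1)
    C[:,:,k]=np.minimum(c,np.min([sd(L,u,v,-2.5,2.5).min(-1) for u,v in SL],0))
start=(np.argmin(abs(xs+30)),np.argmin(abs(zs-65)),18);goal=(np.argmin(abs(xs)),np.argmin(abs(zs-3)),0)
print(C[start],C[goal])
dist={start:0};pr={};h=[(0,start)]
N=[(i,j,k) for i in(-1,0,1) for j in(-1,0,1) for k in(-1,0,1) if i or j or k]
while h:
    d,s=heapq.heappop(h)
    if s==goal:break
    if d>dist[s]:continue
    for n in N:
        q=tuple(np.add(s,n))
        if min(q)<0 or q[0]>=len(xs) or q[1]>=len(zs) or q[2]>=len(ths):continue
        c=C[q]
        if c<.3:continue
        w=d+np.linalg.norm(n)*(.2+1/min(c,5)**3)
        if w<dist.get(q,1e9):dist[q]=w;pr[q]=s;heapq.heappush(h,(w,q))
p=[goal]
while p[-1]!=start:p.append(pr[p[-1]])
p=p[::-1]
for i,s in enumerate(p):
    if i%3==0 or i>len(p)-3:print(xs[s[0]],zs[s[1]],round(np.degrees(ths[s[2]]),1),C[s].round(1))
np.save('path.npy',[(xs[s[0]],zs[s[1]],ths[s[2]]) for s in p])
E
python3 path.py
```

```text
shift [-222.8 -412.9  120.7] rot [0.    0.002 0.061] rows 9.7
[474.99921167  33.14000999  40.        ] [533.43127999 -68.97117152  42.        ]
38.014465205483134 2.0
-30.0 65.0 27.0 38.0
-30.0 62.0 27.0 35.6
-30.0 59.0 27.0 33.3
-30.0 56.0 27.0 31.1
-30.0 53.0 27.0 29.0
-30.0 50.0 27.0 27.1
-30.0 47.0 27.0 25.5
-30.0 44.0 27.0 24.0
-27.0 41.0 27.0 20.1
-24.0 38.0 27.0 16.3
-21.0 35.0 27.0 12.8
-18.0 32.0 27.0 9.8
-15.0 29.0 27.0 6.8
-12.0 26.0 27.0 4.7
-9.0 23.0 27.0 3.4
-6.0 21.0 27.0 3.4
-3.0 21.0 27.0 3.4
0.0 21.0 27.0 3.4
3.0 21.0 27.0 3.4
6.0 20.0 24.0 2.5
9.0 18.0 19.5 3.1
9.0 15.0 15.0 2.7
9.0 12.0 10.5 3.2
6.0 9.0 6.0 4.6
3.0 6.0 1.5 4.2
1.0 4.0 0.0 3.0
0.0 3.0 0.0 2.0
```

>>> step_arm --moves '[[[-45,-83,24,0,0,0.012,0.4],[-89,-165,48,0,0,0.024,0.6],[-134,-248,72,0,0,0.036,0.6],[-178,-330,96,0,0,0.048,0.6],[-223,-413,121,0,0.002,0.061,0.6],[-223,-413,121,0,0.002,0.061,0.6],[-223,-413,121,0,0.002,0.061,0.6],[-223,-413,121,0,0.002,0.061,0.6],[-223,-413,121,0,0.002,0.061,0.6],[-223,-413,121,0,0.002,0.061,0.6]]]'

```text
time: 1.1
ee_pos: [503.8, -279.5, 109.1]
tcp_rot: [-3.142, 0.0, -1.371]
force: [-0.8, -0.1, 0.4]
opening: 0.399
```

```bash
python3 - <<'E'
from mv import *
st(); go([PEN[0],PEN[1],60],PEN[2])
E
```

```text
1.1 [ 503.8 -279.5  109.1] [-3.142  0.    -1.371] F [-0.8 -0.1  0.4] M [-0.03 -0.03  0.03] op 0.399
shift [ 3.   2.8 49.1] rot [-0.     0.     0.003] rows 1.0
```

>>> step_arm --moves '[[[2,2,25,0,0,0.003,0.6],[3,2.5,49,0,0,0.003,0.6],[3,2.5,49,0,0,0.003,0.6]]]'

```text
time: 1.4
ee_pos: [497.4, -285.5, 57.5]
tcp_rot: [3.136, 0.003, -1.377]
force: [-1.5, -0.1, 0.2]
opening: 0.399
```

```bash
python3 - <<'E'
from mv import *
shot('top','t1');shot('scene','s1');st(); go([PEN[0],PEN[1],9],PEN[2])
crop('t1','t1c',295,140,355,220,7)
crop('s1','s1c',155,130,235,205,8)
E
```

```text
1.5 [ 499.7 -286.8   61.3] [ 3.141e+00 -1.000e-03 -1.377e+00] F [-0.1  0.6  0.5] M [ 0.   -0.05  0.03] op 0.4
shift [-3.4 -2.8 52.3] rot [ 0.001 -0.001 -0.003] rows 1.0
```

View pics/t1c.png

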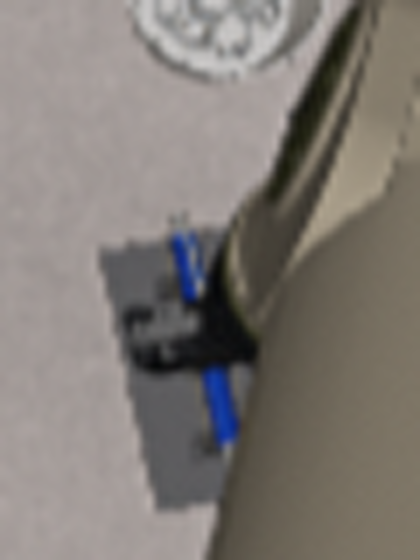

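View pics/s1c.png

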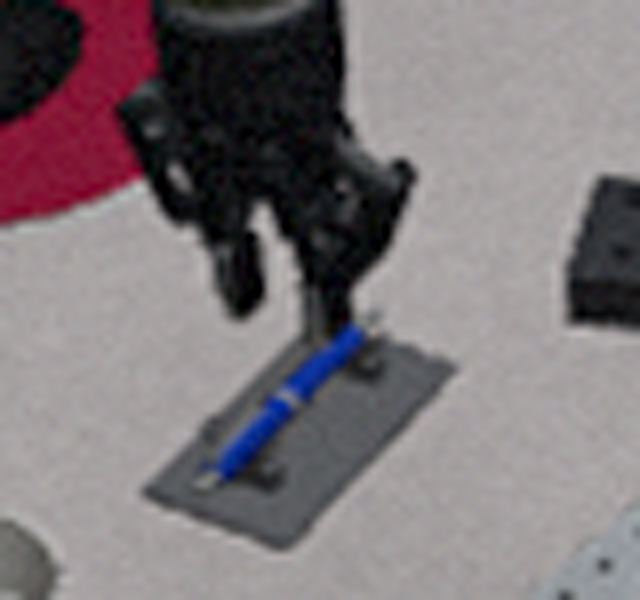

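The gripper hangs over the pen with open jaws straddling it. The arm was still settling at the last reading, so I'll settle and re-measure.

>>> step_arm --moves '[[[-3,-3,10,0,0,-0.003,0.6],[-3,-3,10,0,0,-0.003,0.6],[-3,-3,10,0,0,-0.003,0.6],[-3,-3,10,0,0,-0.003,0.6]]]'

```text
time: 1.9
ee_pos: [502.6, -283.6, 51.9]
tcp_rot: [-3.141, -0.002, -1.374]
force: [0.7, -0.2, -0.4]
opening: 0.398
```

```bash
python3 - <<'E'
from mv import *
st(); go([PEN[0],PEN[1],9],PEN[2])
E
```

```text
1.9 [ 502.6 -283.6   51.9] [-3.141e+00 -2.000e-03 -1.374e+00] F [ 0.7 -0.2 -0.4] M [-0.02 -0.02  0.03] op 0.398
shift [-0.8  0.8 42.9] rot [-0.001 -0.002 -0.   ] rows 0.9
```

>>> step_arm --moves '[[[-0.5,0.5,12,0,0,0,0.6],[-0.5,0.5,24,0,0,0,0.6],[-0.5,0.5,33,0,0,0,0.6],[-0.5,0.5,39,0,0,0,0.6],[-0.5,0.5,42.5,0,0,0,0.6],[-0.5,0.5,42.5,0,0,0,0.6],[-0.5,0.5,42.5,0,0,0,0.6],[-0.5,0.5,42.5,0,0,0,0.8],[-0.5,0.5,42.5,0,0,0,1],[-0.5,0.5,42.5,0,0,0,1]]]'

```text
time: 2.9
ee_pos: [502.3, -283.4, 9.4]
tcp_rot: [-3.141, -0.003, -1.374]
force: [-1.1, 0.3, 2.9]
opening: 0.126
```

>>> step_arm --moves '[[[0,0,0,0,0,0,1],[0,0,0,0,0,0,1],[0,0,0,0,0,0,1],[0,0,0,0,0,0,1]]]'

```text
time: 3.3
ee_pos: [502.3, -283.5, 9.4]
tcp_rot: [-3.141, -0.003, -1.374]
force: [-0.5, -0.8, 5.4]
opening: 0.128
```

```bash
python3 - <<'E'
from mv import *
st(); shot('scene','s2')
crop('s2','s2c',155,130,235,205,8)
E
```

```text
3.3 [ 502.3 -283.5    9.4] [-3.141e+00 -3.000e-03 -1.374e+00] F [-0.5 -0.8  5.4] M [-0.12  0.11  0.01] op 0.128
```

View pics/s2c.png

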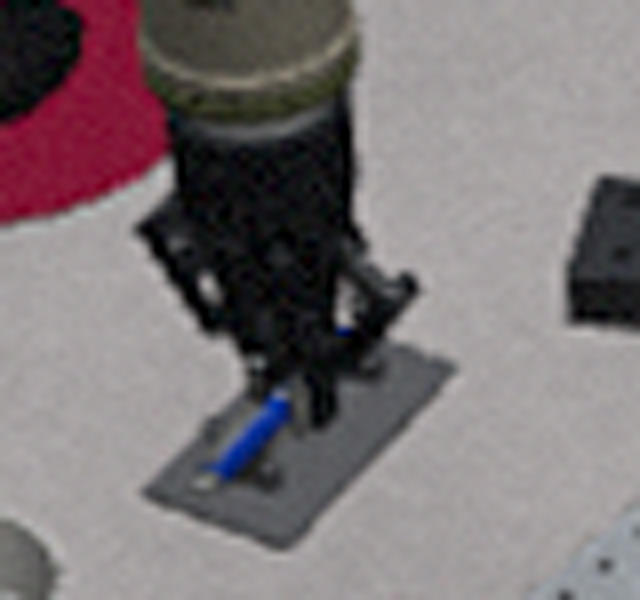

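>>> step_arm --moves '[[[0,0,-10,0,0,0,1],[0,0,-30,0,0,0,1],[0,0,-60,0,0,0,1],[0,0,-85,0,0,0,1],[0,0,-85,0,0,0,1],[0,0,-85,0,0,0,1],[0,0,-85,0,0,0,1]]]'

```text
time: 4.05
ee_pos: [501.0, -282.4, 92.8]
tcp_rot: [3.14, -0.001, -1.374]
force: [0.4, -0.4, -0.8]
opening: 0.127
```

```bash
python3 - <<'E'
from mv import *
st(); P=p2w(PAL,(0,-52,0)); go([P[0],P[1],92],PAL[2]); shot('scene','s3')
crop('s3','s3c',135,90,235,190,6)
E
```

```text
4.05 [ 501.  -282.4   92.8] [ 3.140e+00 -1.000e-03 -1.374e+00] F [ 0.4 -0.4 -0.8] M [-0.    0.05  0.02] op 0.127
shift [-203.   -73.6    0.6] rot [ 0.001 -0.001  0.164] rows 4.3
```

View pics/s3c.png

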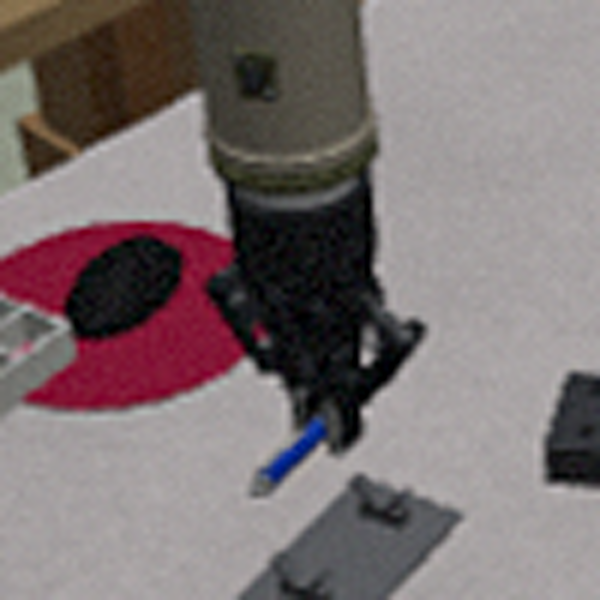

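>>> step_arm --moves '[[[-30,-11,0,0,0,0.024,1],[-70,-25,0,0,0,0.056,1],[-110,-40,0,0,0,0.09,1],[-150,-54,0,0,0,0.12,1],[-185,-67,0,0,0,0.15,1],[-203,-73.5,0.5,0.001,-0.001,0.164,1],[-203,-73.5,0.5,0.001,-0.001,0.164,1],[-203,-73.5,0.5,0.001,-0.001,0.164,1],[-203,-73.5,0.5,0.001,-0.001,0.164,1],[-203,-73.5,0.5,0.001,-0.001,0.164,1]]]'

```text
time: 5.1
ee_pos: [533.8, -71.1, 92.6]
tcp_rot: [-3.141, -0.001, -1.54]
force: [0.0, -1.2, -0.0]
opening: 0.126
```

```bash
python3 - <<'E'
from mv import *
shot('scene','s4'); shot('top','t4');st(); P=p2w(PAL,(0,-52,0)); go([P[0],P[1],50],PAL[2]); 
crop('s4','s4c',185,140,285,240,6);crop('t4','t4c',225,120,325,220,6)
E
```

```text
5.2 [534.  -70.6  92.8] [-3.141e+00 -1.000e-03 -1.540e+00] F [-0.6 -0.5 -0.6] M [ 0.02 -0.01  0.03] op 0.131
shift [-1.7  0.5 42.8] rot [-0.001 -0.001 -0.002] rows 0.9
```

View pics/s4c.png

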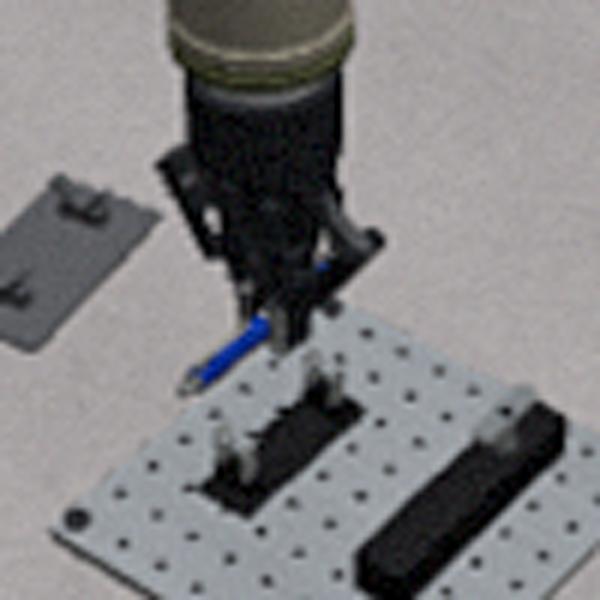

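View pics/t4c.png

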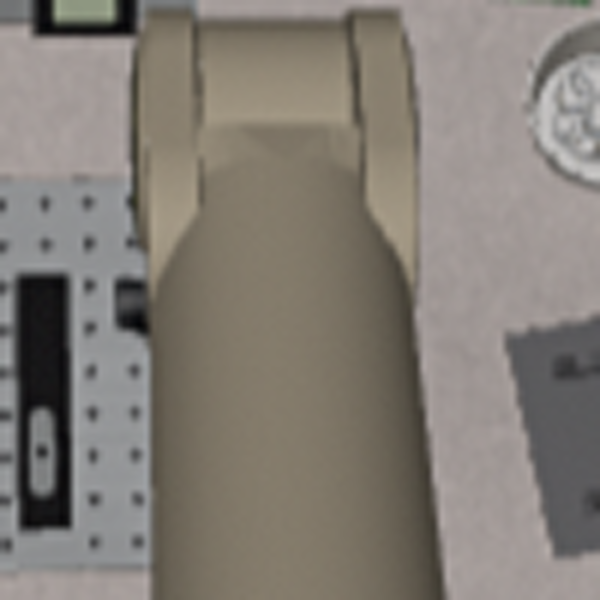

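```bash
python3 - <<'E'
from mv import *
s=load('s4'); 
# pen axis z = TCP z+15.6
z=92.8+15.6
for e in (59,70): print(e,(proj(s,[534+e,-70.6+e*.033,z])[0]-[185,140]+.5)*6)
for y in(-52,): 
  for x in(-36,36): print((proj(s,p2w(PAL,(x,y,54)))[0]-[185,140]+.5)*6)
t=load('top0')
for x in(-36,36): print((proj(t,p2w(PAL,(x,-52,54)))[0]-[205,140]+.5)*7)
print((proj(t,p2w(PAL,(-55,52,63)))[0]-[205,140]+.5)*7,(proj(s,p2w(PAL,(-55,52,63)))[0]-[185,140]+.5)*6)
E
```

```text
59 [197.73898321 380.68208423]
70 [182.87840481 392.97085459]
[325.17243659 357.45728064]
[236.31485701 433.6351443 ]
[407.95499723 346.26269558]
[403.58929892 199.30398171]
[189.63424854 387.41944181] [505.96121308 410.19098116]
```

>>> step_arm --moves '[[[-1.5,0.5,10,0,0,-0.002,1],[-1.5,0.5,25,0,0,-0.002,1],[-1.5,0.5,36,0,0,-0.002,1],[-1.5,0.5,43,0,0,-0.002,1],[-1.5,0.5,43,0,0,-0.002,1],[-1.5,0.5,43,0,0,-0.002,1],[-1.5,0.5,43,0,0,-0.002,1],[-1.5,0.5,43,0,0,-0.002,1]]]'

```text
time: 6.0
ee_pos: [534.1, -68.1, 50.5]
tcp_rot: [-3.139, -0.001, -1.536]
force: [0.9, -0.4, -0.4]
opening: 0.133
```

```bash
python3 - <<'E'
from mv import *
shot('scene','s5');st(); P=p2w(PAL,(0,-52,0)); go([P[0],P[1],26.5],PAL[2]); 
crop('s5','s5c',200,160,260,220,9)
E
```

```text
6.05 [534.1 -68.1  50.5] [-3.139e+00 -1.000e-03 -1.536e+00] F [-0.6 -0.1 -0.6] M [-0.01 -0.02 -0.02] op 0.128
shift [ 0.9  0.7 24. ] rot [-0.002 -0.001  0.001] rows 0.5
```

View pics/s5c.png

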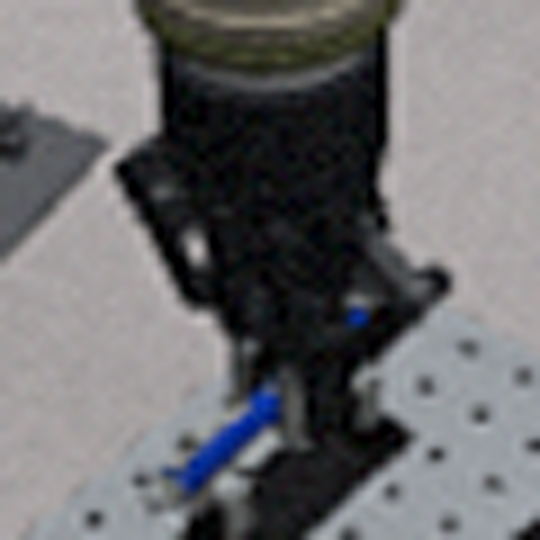

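>>> step_arm --moves '[[[0.5,0.5,6,0,0,0,1],[0.5,0.5,11,0,0,0,1],[0.5,0.5,15,0,0,0,1],[0.5,0.5,18,0,0,0,1],[0.5,0.5,21,0,0,0,1],[0.5,0.5,24,0,0,0,1],[0.5,0.5,26,0,0,0,1],[0.5,0.5,26,0,0,0,1],[0.5,0.5,26,0,0,0,1]]]'

```text
time: 6.95
ee_pos: [533.8, -68.7, 26.0]
tcp_rot: [-3.139, -0.002, -1.536]
force: [-9.3, -0.5, 25.5]
opening: 0.125
```

```bash
python3 - <<'E'
from mv import *
shot('scene','s6');st()
crop('s6','s6c',200,160,260,220,9)
E
```

```text
7.0 [533.8 -68.7  26. ] [-3.139e+00 -2.000e-03 -1.536e+00] F [-9.8  0.1 25.1] M [0.09 2.   0.01] op 0.127
```

View pics/s6c.png

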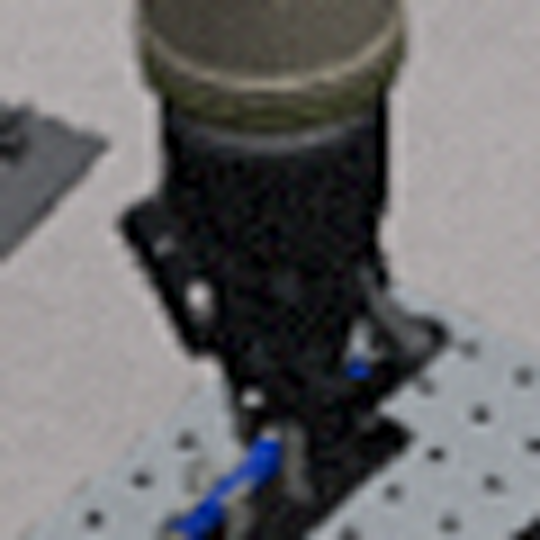

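>>> step_arm --moves '[[[0,0,-1,0,0,0,0.6],[0,0,-1,0,0,0,0.6],[0,0,-1,0,0,0,0.6],[0,0,-15,0,0,0,0.6],[0,0,-40,0,0,0,0.6],[0,0,-80,0,0,0,0.6],[0,0,-115,0,0,0,0.5],[0,0,-115,0,0,0,0.4],[0,0,-115,0,0,0,0.4]]]'

```text
time: 7.9
ee_pos: [533.7, -68.5, 140.4]
tcp_rot: [-3.138, -0.001, -1.536]
force: [-1.0, 0.1, -0.6]
opening: 0.598
```

```bash
python3 - <<'E'
from mv import *
shot('scene','s7');st(); c,s=np.cos(OPN[2]),np.sin(OPN[2]); go([OPN[0]+10*c,OPN[1]+10*s,130],OPN[2])
crop('s7','s7c',190,180,260,235,10)
E
```

```text
7.95 [532.9 -68.5 139. ] [-3.140e+00 -1.000e-03 -1.536e+00] F [-0.5 -1.  -0.4] M [ 0.01  0.02 -0.04] op 0.6
shift [-379.1   22.     8.7] rot [-0.001 -0.001  0.308] rows 7.6
```

View pics/s7c.png

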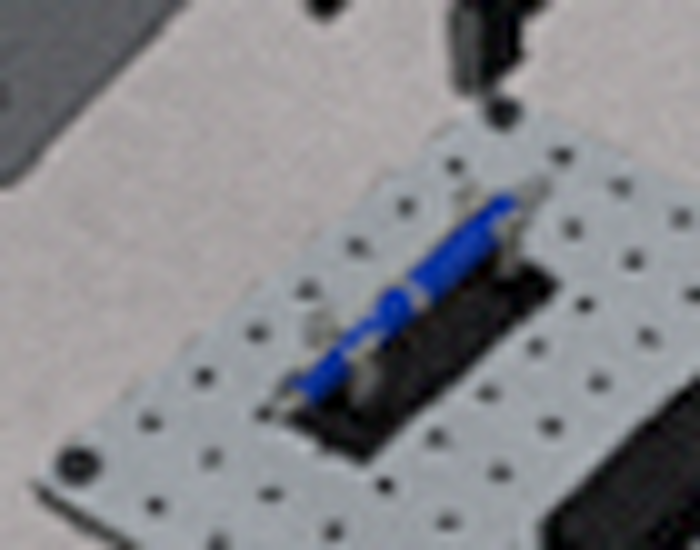

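```bash
python3 - <<'E'
from mv import *
s=load('s7')
for e in(-70,-46,59,70): print(e,((proj(s,p2w(PAL,(e,-52,42)))[0]-[190,180]+.5)*10).round())
E
```

```text
-70 [559. 166.]
-46 [512. 206.]
59 [297. 393.]
70 [273. 413.]
```

>>> step_arm --moves '[[[-30,2,1,0,0,0.025,0.2],[-75,5,2,0,0,0.06,0.2],[-125,7,3,0,0,0.1,0.2],[-175,10,4,0,0,0.14,0.2],[-225,13,5,0,0,0.18,0.2],[-275,16,6,0,0,0.22,0.2],[-325,19,7,0,0,0.265,0.2],[-360,21,8,0,0,0.29,0.2],[-378,21.5,8.5,-0.001,-0.001,0.308,0.2],[-378,21.5,8.5,-0.001,-0.001,0.308,0.2]]]'

```text
time: 8.95
ee_pos: [495.8, 312.0, 128.3]
tcp_rot: [3.138, -0.0, -1.839]
force: [-1.0, 1.4, -0.8]
opening: 0.802
```

>>> step_arm --moves '[[[0,0,20,0,0,0,0.2],[0,0,40,0,0,0,0.2],[0,0,55,0,0,0,0.2],[0,0,60,0,0,0,0.2],[0,0,60,0,0,0,0.2],[0,0,60,0,0,0,0.2],[0,0,60,0,0,0,0.2]]]'

```text
time: 9.65
ee_pos: [499.1, 308.9, 71.1]
tcp_rot: [-3.14, 0.002, -1.844]
force: [0.8, 1.1, 0.5]
opening: 0.801
```

```bash
python3 - <<'E'
from mv import *
shot('scene','s8');st(); c,s=np.cos(OPN[2]),np.sin(OPN[2]); go([OPN[0]+10*c,OPN[1]+10*s,14],OPN[2])
crop('s8','s8c',295,195,395,295,6)
E
```

```text
9.7 [499.  308.9  71.1] [-3.140e+00  2.000e-03 -1.844e+00] F [ 1.3  0.2 -0.9] M [-0.05  0.04 -0.05] op 0.802
shift [-0.2  1.5 57.1] rot [-0.002  0.002 -0.   ] rows 1.1
```

View pics/s8c.png

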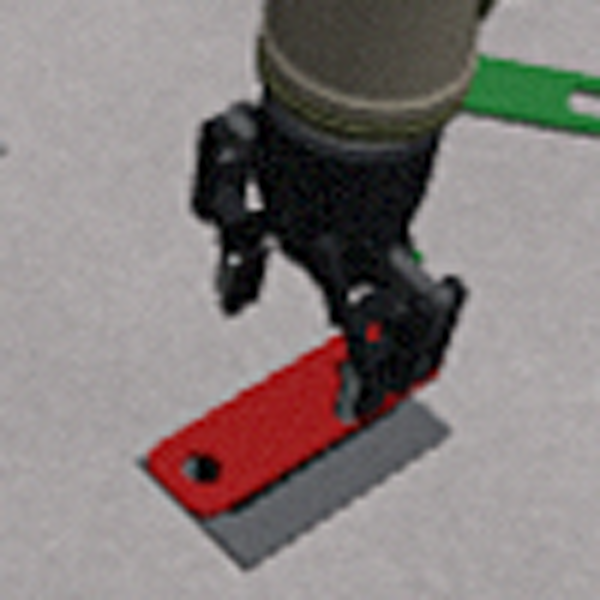

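>>> step_arm --moves '[[[0,1.5,15,0,0,0,0.2],[0,1.5,30,0,0,0,0.2],[0,1.5,43,0,0,0,0.2],[0,1.5,53,0,0,0,0.2],[0,1.5,60,0,0,0,0.2],[0,1.5,60,0,0,0,0.2],[0,1.5,60,0,0,0,0.3],[0,1.5,60,0,0,0,0.5],[0,1.5,60,0,0,0,0.7],[0,1.5,60,0,0,0,1]]]'

```text
time: 10.7
ee_pos: [497.6, 309.4, 11.0]
tcp_rot: [-3.14, 0.002, -1.844]
force: [-1.5, 0.4, 5.0]
opening: 0.496
```

>>> step_arm --moves '[[[0,0,0,0,0,0,1],[0,0,0,0,0,0,1],[0,0,0,0,0,0,1],[0,0,0,0,0,0,1]]]'

```text
time: 11.1
ee_pos: [497.6, 309.4, 11.0]
tcp_rot: [-3.14, 0.002, -1.844]
force: [-0.4, -0.6, 5.5]
opening: 0.497
```

```bash
python3 - <<'E'
from mv import *
shot('scene','s9');shot('top','t9');st()
crop('s9','s9c',295,195,395,295,6);crop('t9','t9c',115,140,215,240,6)
E
```

```text
11.2 [497.6 309.4  11. ] [-3.140e+00  2.000e-03 -1.844e+00] F [-1.9  0.1  6.7] M [-0.08  0.18  0.08] op 0.495
```

View pics/s9c.png

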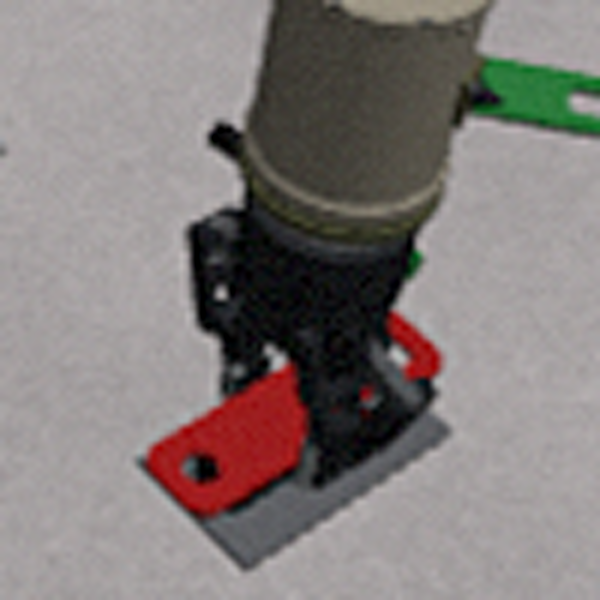

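View pics/t9c.png

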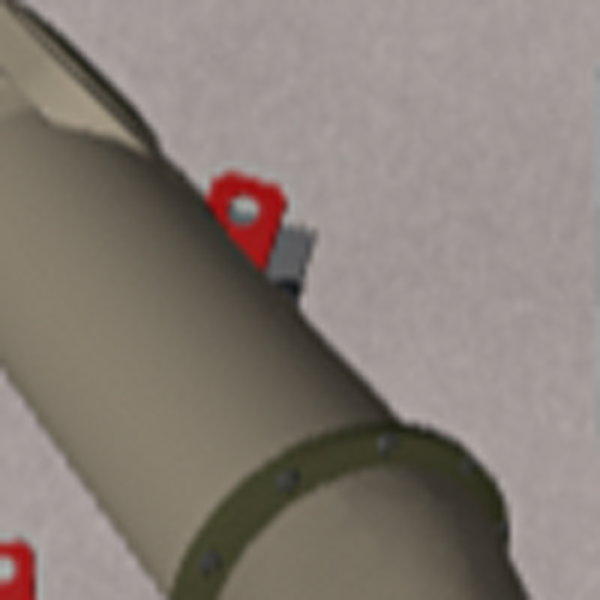

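>>> step_arm --moves '[[[0,0,-10,0,0,0,1],[0,0,-30,0,0,0,1],[0,0,-60,0,0,0,1],[0,0,-90,0,0,0,1],[0,0,-120,0,0,0,1],[0,0,-120,0,0,0,1],[0,0,-120,0,0,0,1],[0,0,-120,0,0,0,1]]]'

```text
time: 12.0
ee_pos: [496.4, 308.4, 129.1]
tcp_rot: [3.141, -0.001, -1.844]
force: [-0.0, 0.0, 0.5]
opening: 0.499
```

```bash
cat >> mv.py <<'E'
SX,SY=p2w(PAL,(-55,52,0))[:2]
GX,GH=58.9,21.5
def eye(x,z,deg,y=0,yaw=None):
    t=np.radians(deg); a=np.array([np.cos(t),np.sin(t)]); n=np.array([-np.sin(t),np.cos(t)])
    q=np.array([x,z])+GX*a-GH*n
    P=p2w((SX,SY,PAL[2]),(q[0],y,40+q[1])); print('eye',x,z,deg,'tcp',P.round(1)); go(P,PAL[2],t)
def where():
    s=sense(); R=Ro.from_euler('xyz',s['tcp_rot']).as_matrix()
    o=-R[:,1]*1.0 # opener x dir: tool y?
    X=Rt(0).inv().apply([1,0,0]); a=R@X; n=-R[:,2]
    E=s['ee_pos']-GX*a+GH*n; d=E-[SX,SY,40]; c,sn=np.cos(PAL[2]),np.sin(PAL[2])
    print('EYE rel x,y,z',np.round([c*d[0]+sn*d[1],-sn*d[0]+c*d[1],d[2]],1),'tilt',np.degrees(np.arcsin(a[2])).round(1),'yaw',np.round(np.arctan2(a[1],a[0])-PAL[2],3))
E
python3 - <<'E'
from mv import *
shot('scene','s10');st();where(); eye(-30,65,27)
crop('s10','s10c',295,145,395,245,6)
E
```

```text
12.05 [496.3 308.3 128.8] [ 3.140e+00 -1.000e-03 -1.844e+00] F [ 0.1  0.6 -1.8] M [ 0.02 -0.05  0.01] op 0.497
EYE rel x,y,z [-25.7 292.1 110.4] tilt -0.1 yaw -0.306
eye -30 65 27 tcp [507.2  34.2 112.6]
shift [261.  -84.5  16.5] rot [ 0.469 -0.073 -0.301] rows 5.5
```

View pics/s10c.png

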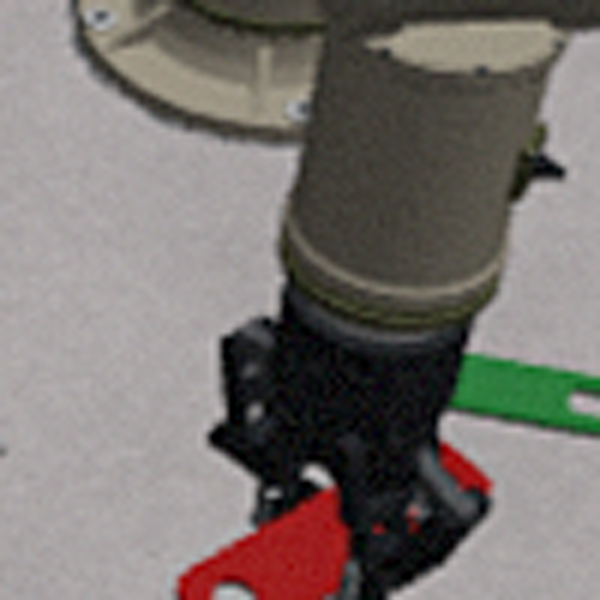

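>>> step_arm --moves '[[[33,-10,-5,0.06,-0.009,-0.037,1],[65,-21,-5,0.117,-0.018,-0.075,1],[98,-32,-5,0.176,-0.027,-0.113,1],[130,-42,-5,0.234,-0.036,-0.15,1],[163,-53,-5,0.293,-0.046,-0.188,1],[196,-63,-5,0.352,-0.055,-0.226,1],[228,-74,0,0.41,-0.064,-0.263,1],[250,-81,5,0.45,-0.07,-0.29,1],[261,-84.5,10,0.469,-0.073,-0.301,1],[261,-84.5,10,0.469,-0.073,-0.301,1]]]'

```text
time: 13.05
ee_pos: [505.8, 32.5, 117.8]
tcp_rot: [-2.672, 0.0, -1.54]
force: [-0.1, 1.2, -2.4]
opening: 0.501
```

>>> step_arm --moves '[[[0,0,0,0,0,0,1],[0,0,0,0,0,0,1],[0,0,0,0,0,0,1]]]'

```text
time: 13.35
ee_pos: [508.4, 36.1, 120.3]
tcp_rot: [-2.668, 0.001, -1.535]
force: [0.5, 0.4, -1.1]
opening: 0.496
```

```bash
python3 - <<'E'
from mv import *
shot('scene','s11');shot('top','t11');st();where(); eye(-24,45,27)
crop('s11','s11c',225,145,325,245,6)
crop('t11','t11c',185,140,285,240,6)
E
```

```text
13.45 [508.2  35.7 120.2] [-2.668e+00  1.000e-03 -1.536e+00] F [ 0.   0.1 -1.1] M [-0.01  0.55  0.01] op 0.496
EYE rel x,y,z [-28.9   1.3  72.5] tilt 27.1 yaw 0.001
eye -24 45 27 tcp [513.2  34.4  92.6]
shift [ 1.5  8.2 26.8] rot [-0.002  0.002  0.001] rows 0.6
```

View pics/s11c.png

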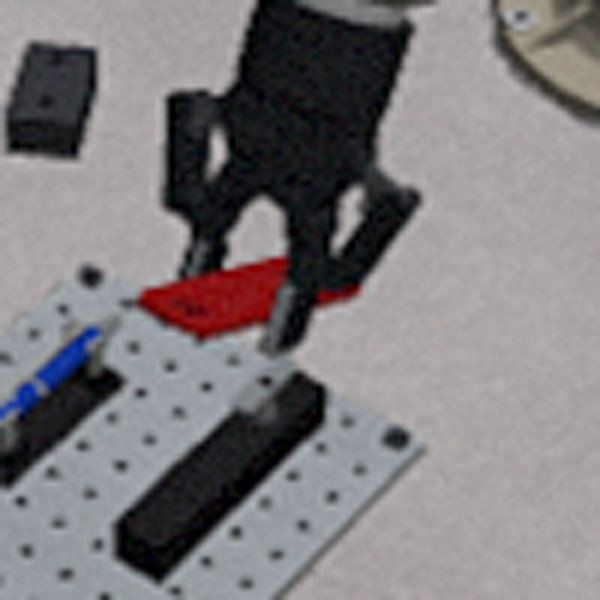

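View pics/t11c.png

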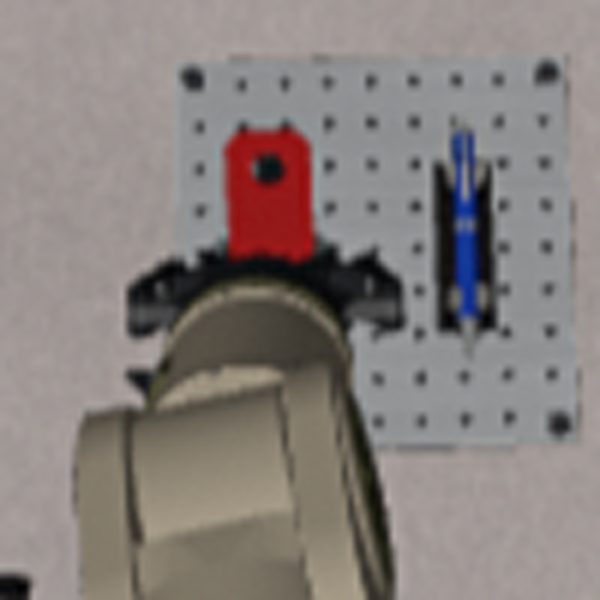

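Tail visible, hole centre at crop (267,168) in the top view. Comparing with the prediction.

```bash
python3 - <<'E'
from mv import *
def pj(f,E,deg,e,y,t,x0,y0,k):
    c=load(f); th=np.radians(deg)
    P=p2w((SX,SY,PAL[2]),(E[0]+e*np.cos(th)-t*np.sin(th),E[1]+y,40+E[2]+e*np.sin(th)+t*np.cos(th)))
    return ((proj(c,P)[0]-[x0,y0]+.5)*k).round()
E=(-28.9,1.3,72.5)
for e,y in((109,0),(129,0),(90,22),(90,-22)): print(e,y,pj('t11',E,27.1,e,y,2.5,185,140,6),pj('s11',E,27.1,e,y,2.5,225,145,6))
E
```

```text
109 0 [269. 171.] [190. 306.]
129 0 [268. 132.] [167. 312.]
90 22 [227. 208.] [249. 320.]
90 -22 [313. 206.] [175. 281.]
```

>>> step_arm --moves '[[[0.5,3,9,0,0.001,0,1],[1,6,18,0,0.001,0,1],[1.3,8,27,-0.001,0.002,0,1],[1.3,8,27,-0.001,0.002,0,1],[1.3,8,27,-0.001,0.002,0,1],[1.3,8,27,-0.001,0.002,0,1]]]'

```text
time: 14.05
ee_pos: [513.3, 33.8, 92.4]
tcp_rot: [-2.669, -0.001, -1.538]
force: [-0.4, -0.8, -0.5]
opening: 0.498
```

```bash
python3 - <<'E'
from mv import *
st();where()
for w in((-20,36,27),(-15,29,27),(-9,23.5,27),(-3,21,27),(3,21,27)): eye(*w)
E
```

```text
14.05 [513.3  33.8  92.4] [-2.669e+00 -1.000e-03 -1.538e+00] F [-0.4 -0.8 -0.5] M [-0.02  0.58 -0.03] op 0.498
EYE rel x,y,z [-23.9  -0.6  44.8] tilt 27.1 yaw -0.0
eye -20 36 27 tcp [517.2  34.5  83.6]
shift [-0.7  0.5  9.7] rot [-0.001 -0.001 -0.   ] rows 0.2
eye -15 29 27 tcp [522.2  34.7  76.6]
shift [-0.7 -0.7 18.2] rot [-0.001 -0.001 -0.   ] rows 0.4
eye -9 23.5 27 tcp [528.2  34.9  71.1]
shift [-0.7 -3.6 25.8] rot [-0.001 -0.001 -0.   ] rows 0.5
eye -3 21 27 tcp [534.2  35.1  68.6]
shift [-0.7 -7.8 30.8] rot [-0.001 -0.001 -0.   ] rows 0.6
eye 3 21 27 tcp [540.2  35.3  68.6]
shift [ -0.7 -13.1  33.5] rot [-0.001 -0.001 -0.   ] rows 0.7
```

>>> step_arm --moves '[[[-0.5,0.3,5,0,0,0,1],[-0.5,0.5,9.7,0,0,0,1],[-0.5,0,14,0,0,0,1],[-0.5,-0.7,18.2,0,0,0,1],[-0.5,-2,22,0,0,0,1],[-0.5,-3.6,25.8,0,0,0,1],[-0.5,-3.6,25.8,0,0,0,1],[-0.5,-3.6,25.8,0,0,0,1],[-0.5,-3.6,25.8,0,0,0,1]]]'

```text
time: 14.95
ee_pos: [528.1, 34.7, 71.1]
tcp_rot: [-2.669, -0.001, -1.538]
force: [-0.2, -0.4, -1.3]
opening: 0.499
```

```bash
python3 - <<'E'
from mv import *
shot('scene','s12');shot('top','t12');st();where()
for w in((-3,21,27),(3,21,27),(5,20.5,24.5)): eye(*w)
crop('s12','s12c',245,160,315,230,9)
crop('t12','t12c',205,140,275,210,8)
E
```

```text
15.05 [528.1  34.7  71.1] [-2.669e+00 -1.000e-03 -1.538e+00] F [ 0.4 -0.  -1.9] M [-0.02  0.59  0.02] op 0.498
EYE rel x,y,z [-9.1 -0.2 23.5] tilt 27.1 yaw 0.0
eye -3 21 27 tcp [534.2  35.1  68.6]
shift [-0.2 -4.3  5.1] rot [-0.001 -0.001  0.   ] rows 0.1
eye 3 21 27 tcp [540.2  35.3  68.6]
shift [-0.2 -9.6  7.8] rot [-0.001 -0.001  0.   ] rows 0.2
eye 5 20.5 24.5 tcp [542.5  35.4  65.4]
shift [ -0.2 -10.2  11.7] rot [-0.045 -0.001  0.   ] rows 0.3
```

View pics/s12c.png

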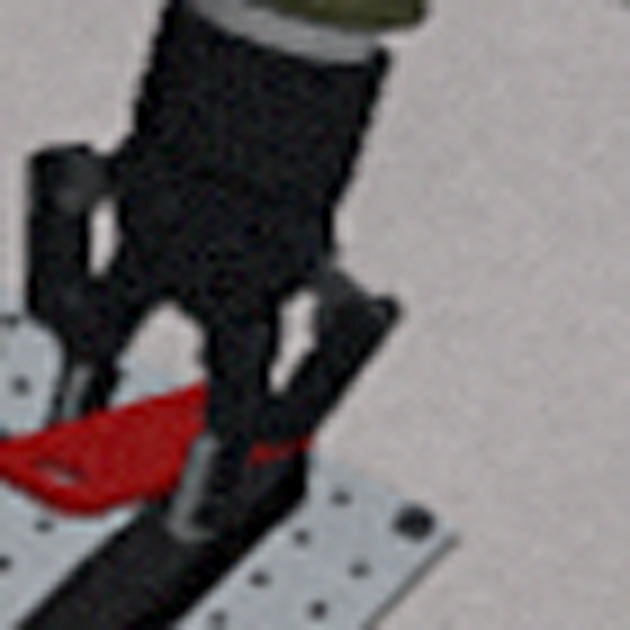

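View pics/t12c.png

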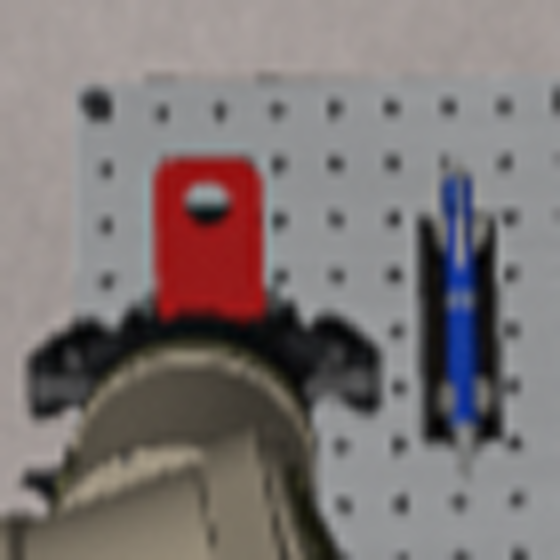

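>>> step_arm --moves '[[[0,-2,2.5,0,0,0,1],[0,-4.3,5,0,0,0,1],[0,-7,6.5,0,0,0,1],[0,-9.6,7.8,0,0,0,1],[0,-9.6,7.8,0,0,0,1],[0,-9.6,7.8,0,0,0,1],[0,-9.6,7.8,0,0,0,1]]]'

```text
time: 15.75
ee_pos: [540.1, 35.1, 68.3]
tcp_rot: [-2.669, -0.001, -1.538]
force: [-0.6, -0.4, -1.0]
opening: 0.493
```

```bash
python3 - <<'E'
from mv import *
p=np.load('path.npy')
st();where()
for w in p[[i for i in range(len(p)) if p[i][0]>2 or p[i][1]<20]]: print(w[0],w[1],np.degrees(w[2]).round(1),end='; ')
for w in((6,20,24),(8,19,21.5),(9,18,19.5),(9,16.5,17)): eye(*w)
E
```

```text
15.75 [540.1  35.1  68.3] [-2.669e+00 -1.000e-03 -1.538e+00] F [-0.6 -0.4 -1. ] M [-0.05  0.58  0.06] op 0.493
EYE rel x,y,z [ 2.9 -0.2 20.7] tilt 27.1 yaw 0.0
3.0 21.0 27.0; 4.0 21.0 27.0; 5.0 20.0 25.5; 6.0 20.0 24.0; 7.0 20.0 22.5; 8.0 19.0 21.0; 9.0 18.0 19.5; 9.0 17.0 18.0; 9.0 16.0 16.5; 9.0 15.0 15.0; 9.0 14.0 13.5; 9.0 13.0 12.0; 9.0 12.0 10.5; 8.0 11.0 9.0; 7.0 10.0 7.5; 6.0 9.0 6.0; 5.0 8.0 4.5; 4.0 7.0 3.0; 3.0 6.0 1.5; 2.0 5.0 0.0; 1.0 4.0 0.0; 0.0 3.0 0.0; eye 6 20 24 tcp [543.5  35.4  64.3]
shift [-0.2 -1.2  5.1] rot [-0.053 -0.001 -0.   ] rows 0.4
eye 8 19 21.5 tcp [545.6  35.5  60.6]
shift [-0.2 -1.4  9.4] rot [-0.097 -0.001 -0.   ] rows 0.6
eye 9 18 19.5 tcp [546.7  35.5  57.4]
shift [-0.2 -0.9 12.7] rot [-0.132 -0.001 -0.   ] rows 0.9
eye 9 16.5 17 tcp [546.6  35.5  53.2]
shift [-0.2  1.1 16.5] rot [-0.175 -0.001 -0.   ] rows 1.2
```

>>> step_arm --moves '[[[0,-0.6,2.5,-0.025,0,0,1],[0,-1.2,5,-0.053,0,0,1],[0,-1.5,7,-0.075,0,0,1],[0,-1.4,9.4,-0.097,0,0,1],[0,-1.2,11,-0.115,0,0,1],[0,-0.9,12.5,-0.132,0,0,1],[0,-0.9,12.5,-0.132,0,0,1],[0,-0.9,12.5,-0.132,0,0,1],[0,-0.9,12.5,-0.132,0,0,1]]]'

```text
time: 16.65
ee_pos: [546.4, 35.3, 57.6]
tcp_rot: [-2.801, -0.001, -1.538]
force: [-0.1, -0.2, -0.7]
opening: 0.495
```

```bash
python3 - <<'E'
from mv import *
shot('scene','s13');shot('top','t13');st();where()
for w in((9,16,16.5),(9,14,13.5),(9,12,10.5),(7,10,7.5)): eye(*w)
crop('s13','s13c',245,160,315,230,9)
crop('t13','t13c',205,140,275,210,8)
E
```

```text
16.75 [546.4  35.3  57.6] [-2.801e+00 -1.000e-03 -1.538e+00] F [-0.   0.1 -1.4] M [-0.02  0.41  0.03] op 0.495
EYE rel x,y,z [ 8.8 -0.2 18.2] tilt 19.5 yaw -0.0
eye 9 16 16.5 tcp [546.5  35.5  52.1]
shift [-0.3  1.7  5.2] rot [-0.052 -0.001 -0.   ] rows 0.3
eye 9 14 13.5 tcp [546.3  35.5  46.8]
shift [-0.3  3.8 10.1] rot [-0.105 -0.001 -0.   ] rows 0.7
eye 9 12 10.5 tcp [545.8  35.5  41.6]
shift [-0.3  6.  14.9] rot [-0.157 -0.001 -0.   ] rows 1.0
eye 7 10 7.5 tcp [543.2  35.4  36.4]
shift [-0.3 10.2 19. ] rot [-0.209 -0.001 -0.   ] rows 1.4
```

View pics/s13c.png

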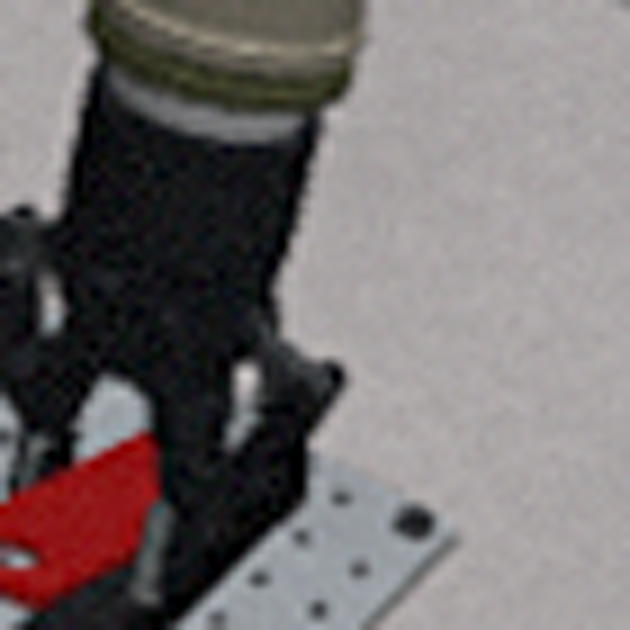

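No contact forces so far; continuing to lower.

>>> step_arm --moves '[[[0,0.8,2.5,-0.026,0,0,1],[0,1.7,5,-0.052,0,0,1],[0,2.8,7.5,-0.078,0,0,1],[0,3.8,10,-0.105,0,0,1],[0,5,12.5,-0.131,0,0,1],[0,6,15,-0.157,0,0,1],[0,6,15,-0.157,0,0,1],[0,6,15,-0.157,0,0,1],[0,6,15,-0.157,0,0,1]]]'

```text
time: 17.65
ee_pos: [545.9, 35.3, 41.5]
tcp_rot: [-2.958, -0.001, -1.538]
force: [-1.1, -0.1, -0.5]
opening: 0.499
```

```bash
python3 - <<'E'
from mv import *
st();where()
for w in((7,10,7.5),(5,8,4.5),(3,6,1.5),(1,4,0)): eye(*w)
E
```

```text
17.65 [545.9  35.3  41.5] [-2.958e+00 -1.000e-03 -1.538e+00] F [-1.1 -0.1 -0.5] M [-0.07  0.18 -0.01] op 0.499
EYE rel x,y,z [ 9.  -0.2 11.9] tilt 10.5 yaw -0.0
eye 7 10 7.5 tcp [543.2  35.4  36.4]
shift [-0.3  3.6  4.6] rot [-0.053 -0.001 -0.   ] rows 0.4
eye 5 8 4.5 tcp [540.4  35.3  31.2]
shift [-0.3  7.3  9.1] rot [-0.105 -0.001 -0.   ] rows 0.7
eye 3 6 1.5 tcp [537.4  35.2  26. ]
shift [-0.3 11.1 13.6] rot [-0.157 -0.001 -0.   ] rows 1.0
eye 1 4 0 tcp [534.9  35.1  22.5]
shift [-0.3 14.3 16.7] rot [-0.183 -0.001 -0.   ] rows 1.2
```

>>> step_arm --moves '[[[-0.2,1.8,2.3,-0.026,0,0,1],[-0.2,3.6,4.6,-0.053,0,0,1],[-0.2,5.5,7,-0.08,0,0,1],[-0.2,7.3,9,-0.105,0,0,1],[-0.2,9.3,11.3,-0.131,0,0,1],[-0.2,11.1,13.5,-0.157,0,0,1],[-0.2,14.3,16.5,-0.183,0,0,1],[-0.2,14.3,16.5,-0.183,0,0,1],[-0.2,14.3,16.5,-0.183,0,0,1],[-0.2,14.3,16.5,-0.183,0,0,1]]]'

```text
time: 18.65
ee_pos: [534.9, 35.1, 22.7]
tcp_rot: [-3.141, -0.001, -1.538]
force: [-0.1, 0.2, -0.0]
opening: 0.493
```

```bash
python3 - <<'E'
from mv import *
shot('scene','s14');shot('top','t14');st();where()
eye(0,2.7,0)
crop('s14','s14c',235,180,315,250,8)
crop('t14','t14c',205,140,275,210,8)
E
```

```text
18.75 [534.9  35.1  22.9] [-3.141e+00 -1.000e-03 -1.538e+00] F [ 0.1  0.  -0.8] M [ 0.05  0.   -0.01] op 0.497
EYE rel x,y,z [1.  0.  4.3] tilt 0.0 yaw -0.0
eye 0 2.7 0 tcp [533.9  35.1  21.2]
shift [-0.   1.1  1.7] rot [-0.001 -0.001 -0.   ] rows 0.0
```

View pics/s14c.png

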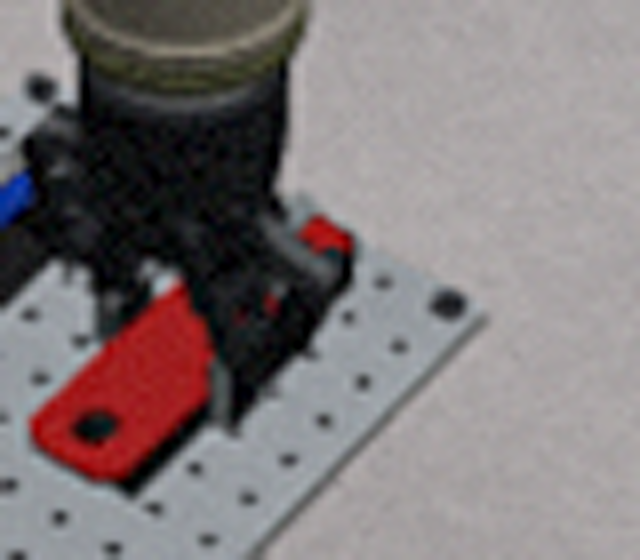

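View pics/t14c.png

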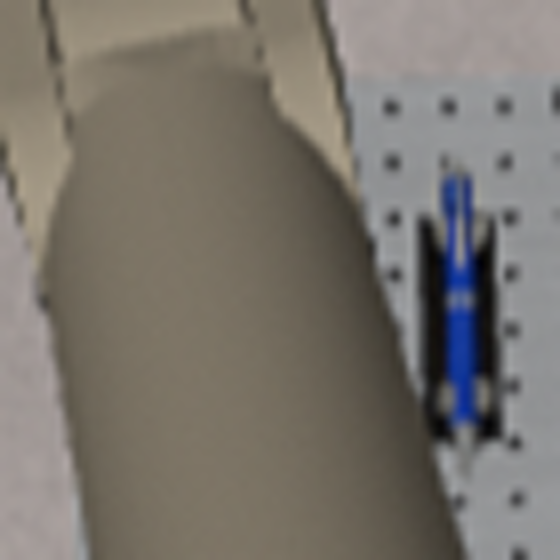

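>>> step_arm --moves '[[[0,1,1,0,0,0,1],[0,1,2,0,0,0,1],[0,1,2,0,0,0,1],[0,1,2,0,0,0,1],[0,1,2,0,0,0,1]]]'

```text
time: 19.25
ee_pos: [533.8, 35.1, 21.0]
tcp_rot: [-3.141, -0.001, -1.538]
force: [-2.7, -0.5, 5.2]
opening: 0.495
```

```bash
python3 - <<'E'
from mv import *
st();where()
E
```

```text
19.25 [533.8  35.1  21. ] [-3.141e+00 -1.000e-03 -1.538e+00] F [-2.7 -0.5  5.2] M [ 0.03  0.69 -0.02] op 0.495
EYE rel x,y,z [-0.   0.   2.5] tilt 0.0 yaw -0.0
```

Resting (5 N contact). Now I'll release it, retreat upwards, then move clear to look.

>>> step_arm --moves '[[[0,0,0,0,0,0,0.3],[0,0,0,0,0,0,0.3],[0,0,0,0,0,0,0.3],[0,0,0,0,0,0,0.3],[0,0,-15,0,0,0,0.3],[0,0,-40,0,0,0,0.3],[0,0,-80,0,0,0,0.3],[0,0,-120,0,0,0,0.3],[0,0,-150,0,0,0,0.3],[0,0,-150,0,0,0,0.3]]]'

```text
time: 20.25
ee_pos: [536.6, 35.6, 175.7]
tcp_rot: [-3.133, -0.001, -1.538]
force: [1.2, 0.2, 0.2]
opening: 0.702
```

>>> step_arm --moves '[[[-40,0,0,0,0,0,0.3],[-85,0,0,0,0,0,0.3],[-130,0,0,0,0,0,0.3],[-175,0,0,0,0,0,0.3],[-220,0,0,0,0,0,0.3],[-260,0,0,0,0,0,0.3],[-280,0,0,0,0,0,0.3],[-280,0,0,0,0,0,0.3],[-280,0,0,0,0,0,0.3]]]'

```text
time: 21.15
ee_pos: [524.4, 314.7, 169.4]
tcp_rot: [3.141, -0.002, -1.537]
force: [-0.7, 0.2, 0.9]
opening: 0.7
```

```bash
python3 - <<'E'
from mv import *
from op import *
shot('scene','s15');shot('top','t15');st()
crop('s15','s15c',185,170,315,270,6)
crop('t15','t15c',205,140,290,225,7)
T=load('t15');S=load('s15')
p0=np.array([SX+49,SY+1.6,PAL[2]])
for c in([(T,(215,150,250,220))],[(S,(240,180,300,250))]):
    x,f=fitop(c,p0,45.); e=x[:2]-49*np.array([np.cos(x[2]),np.sin(x[2])])-[SX,SY]; print(x,f,'eye err',e,'yaw',x[2]-PAL[2])
E
```

```text
21.25 [525.3 313.2 169.9] [ 3.142e+00 -2.000e-03 -1.540e+00] F [-0.3  0.  -0.3] M [ 0.02  0.02 -0.05] op 0.698
[5.24908601e+02 3.47044369e+01 2.65133494e-02] 11.754301230296038 eye err [0.92661072 0.26542495] yaw -0.0067866506034315426
[5.23662465e+02 3.44961195e+01 3.52996449e-02] 38.73556444636678 eye err [-0.30622104 -0.37321389] yaw 0.0019996448618595994
```

View pics/s15c.png

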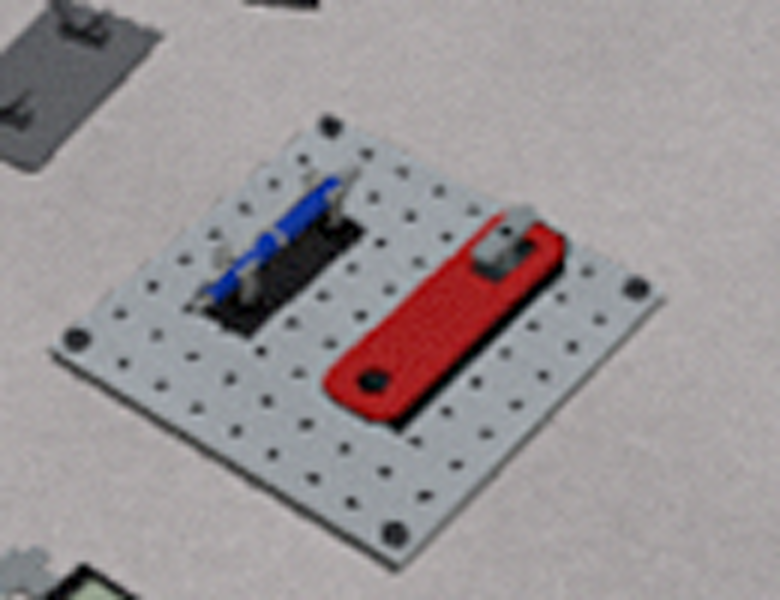

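View pics/t15c.png

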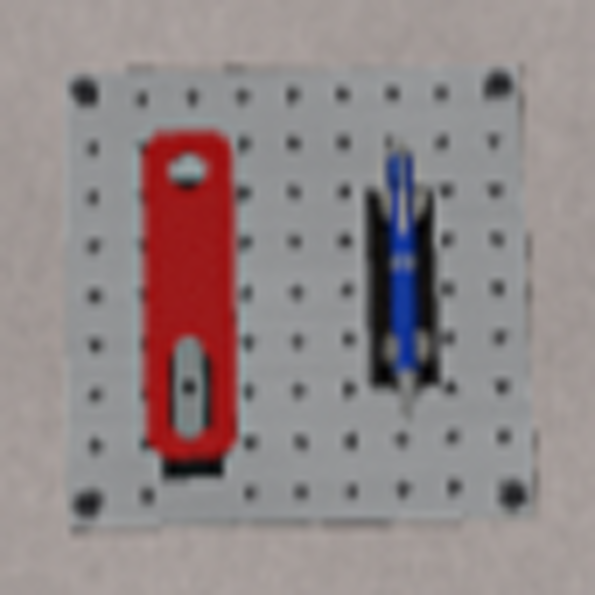

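Opener is in place under the head. Now a quick numeric check of the pen's height and seating.

```bash
python3 - <<'E'
from mv import *
from op import *
from scipy.optimize import least_squares
T=load('t15');S=load('s15')
ob=[(T,(406,416),205,140,7,-70),(T,(398,137),205,140,7,70),(T,(404,373),205,140,7,-46),(T,(400,152),205,140,7,59),
(S,(357,169),185,170,6,-70),(S,(192,308),185,170,6,70),(S,(334,181),185,170,6,-46),(S,(212,298),185,170,6,59)]
def res(p):
    r=[]
    for c,px,x0,y0,k,e in ob:
        P=p2w(PAL,(p[0]+e*np.cos(p[3]),-52+p[1]+e*np.sin(p[3]),42+p[2]+e*p[4])); r+=list((proj(c,P)[0]-[x0,y0]+.5)*k/6-np.array(px)*1.*k/6/k)if 0 else list(proj(c,P)[0]-(np.array([x0,y0])+np.array(px)/k-.5))
    return np.array(r)
q=least_squares(res,np.zeros(5)); print(q.x.round(3),q.fun.round(1))
# blue centroid lines in both clips, colour mask
for f,b in(('t15',(255,155,270,205)),):
    c=load(f);x0,y0,x1,y1=b;im=c['frame'].astype(float);B=np.clip(im[...,2]-im[...,0],0,200)[y0:y1,x0:x1]
    ys,xs=np.mgrid[y0:y1,x0:x1];B[B<40]=0;w=B.sum(1)
    v=[((B[i]*xs[i]).sum()/w[i],y0+i) for i in range(len(w)) if w[i]>100]
    for u in v[::5]: 
        P=ray(c,u[0],u[1],44); d=P[:2]-p2w(PAL,(0,-52,0))[:2]; print(d.round(1),'lat',(-np.sin(PAL[2])*d[0]+np.cos(PAL[2])*d[1]).round(2))
E
```

```text
[ 1.578  0.55  -0.391  0.015  0.031] [ 0.5  0.3 -0.1 -0.5  0.5 -0.6 -0.2  0.5  1.  -0.8  0.3  0.1  0.2  1.1
 -0.7 -0.2]
[59.3  2.1] lat 0.13
[41.7  2. ] lat 0.63
[24.3  3.1] lat 2.25
[7.  2.6] lat 2.33
[-10.3   0.2] lat 0.57
[-27.5   0.8] lat 1.7
[-44.6  -0.5] lat 0.97
```

```bash
python3 - <<'E'
from mv import *
crop('s15','s15d',210,190,250,230,15)
c=load('s15')
for x in(-36,36):
  for y,z in((-52,42),(-52,48.5),(-46,54),(-58,54)): print(x,y,z,((proj(c,p2w(PAL,(x,y,z)))[0]-[210,190]+.5)*15).round())
E
```

```text
-36 -52 42 [439. 185.]
-36 -52 48.5 [438. 163.]
-36 -46 54 [460. 156.]
-36 -58 54 [416. 132.]
36 -52 42 [218. 375.]
36 -52 48.5 [217. 353.]
36 -46 54 [238. 347.]
36 -58 54 [194. 321.]
```

View pics/s15d.png

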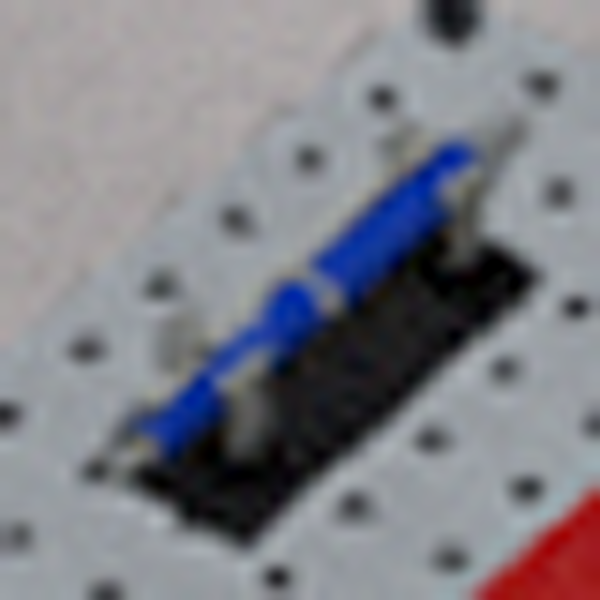

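```bash
python3 - <<'E'
from mv import *
a=load('scene0')['frame'].astype(int);c=shot('scene','s16');st()
d=np.abs(a-c['frame'].astype(int)).max(2)>60; n,l,s,_=cv2.connectedComponentsWithStats(d.astype(np.uint8)); print([x[:5].tolist() for x in s[1:] if x[4]>25])
finish_job()
E
```

```text
21.3 [525.4 313.1 170.1] [-3.141e+00 -2.000e-03 -1.540e+00] F [ 0.5 -0.2  0.5] M [ 0.01 -0.05  0.01] op 0.698
[[172, 0, 36, 59, 934], [192, 0, 5, 9, 39], [351, 1, 16, 10, 48], [344, 2, 33, 41, 422], [311, 5, 14, 9, 62], [314, 16, 14, 18, 140], [356, 41, 17, 30, 197], [322, 63, 8, 13, 61], [349, 75, 10, 6, 30], [333, 78, 18, 5, 48], [352, 83, 13, 33, 210], [366, 84, 30, 30, 396], [349, 94, 6, 17, 27], [397, 100, 11, 9, 63], [331, 106, 11, 8, 62], [359, 118, 44, 24, 631], [325, 144, 64, 96, 3004], [191, 171, 9, 9, 32], [182, 180, 9, 9, 29], [218, 199, 24, 22, 81], [239, 206, 40, 35, 487], [330, 220, 8, 13, 63], [355, 238, 7, 8, 35], [320, 247, 49, 34, 640]]
the job is handed in; nothing more can be done
```

The job is handed in after 21.3 s of the 62 s allowed. The handover gives no verdict, so these are my own last camera checks.

- **Pen:** I pressed it into the two clips with about 25 N, tip towards the stud's end, and let go. It measures about 1.6 mm off centre lengthwise, 0.5 mm across and 0.4 mm below its home height. It lies within about 0.015 rad of the pallet's line. The pen fit also gave a lift of about 0.03 rad at one end, and a colour check gave up to 2.3 mm across. The pocket clip skews that check, and I put both down to measuring noise. Both clips look shut over the pen in the close-up, but I had no direct reading of the clip fingers.
- **Opener:** I hooked it under the stud's head at a 27° tilt without any contact force, then lowered it until it touched the rest with about 5 N and let go. The two camera fits put the eye within 1 mm of the stud's axis and the yaw within 0.007 rad. In the pictures it lies flat with the head covering both ends of the eye.
- **Other things on the bench:** A before-and-after comparison of the scene picture shows changes only where the arm, the opener, the pen and the pallet are. The arm also hides some of the bench on the opener's side.
- **Gripper:** It was open and about 170 mm above the bench, clear of everything, with no force on it.

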